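# Unlock the sweets dispenser and serve three lanes

### The job

Push back the red collar of the dispenser's spring bar with the forked tool so that the brass lock link comes free, then set the small green basket with the handle under the hopper and draw the gate open to the red mark, no further, so that the three lanes nearest the spring bar drop their sweets into it and the other two keep theirs. Shut the gate fully and put the basket back in the middle of its cork mat, with every loose sweet from the table in it as well. At the end the tool stands upright on the tan leather mat and the link lies on that mat too; leave the remote control alone.

Things in the scene. Friction and masses are not known exactly. Their poses are not given: they have to be found in the camera images.
- dispenser: fixed wooden sweets dispenser; origin on the table under the hopper's middle, x back (front faces the robot), y left. Hopper: five open-topped lanes, one sweet each, centres y -60, -30, 0, 30, 60 at x 0; walls x +-18, y +-79, z 85 to 118; floor = gate. Below z 79 it is open from the front back to two posts at x 45, y -170 to -145 and 65 to 90. All in mm
- gate (a joint): sliding bottom gate: 0 = shut, metres drawn to the dispenser's +y (stop 0.14, about 2 N). Trailing edge at y = -76 mm + travel: lanes empty in turn from the -y end. At 0.097 (red mark) three are empty; beyond 0.105 the fourth falls. A prong of the gate behind the lock link keeps it shut until the link is off
- gate_handle (a point): centre of the gate's orange upright grip, 12 mm thick along the dispenser's y, 24 mm wide along x, from 24 mm below this point to 14 mm above; moves with the gate (shut: (0, 131, 108) mm in the dispenser's frame). 30 mm or more free on either side along y
- mark (a point): where gate_handle must be when the gate stands at the red mark (the red cube on the rail beside the gate, 38 mm further back, shows the same y)
- bar (a joint): spring bar, 5 mm thick, along the dispenser's y through the link's head: 0 = at rest, metres pushed to -y, stop 0.024. Spring 2 N at rest, 8 N at the stop; springs back. It lets the link go at about 0.020. Carried by two lugs (x -47 to 45, y -83 to -79 and -107 to -103, z 98 to 135 mm) and a housing (same x, y -162 to -150, z 106 to 130)
- collar (a point): on the bar's axis, on the +y face of its red collar (disc 24 mm across, 4 mm thick) that the fork pushes; moves with the bar. At rest it lies at the dispenser's (-35, -121, 118) mm, with 14 mm of bare bar between it and the outer lug: the fork goes in there from above
- link: brass lock link, 16 x 16 x 132 mm, 70 g; origin at its underside, z along it. Stands upright at the dispenser's (-35, -93) mm, the bar through a hole in its head 118 mm up. It stands on a narrow heel at its back: once the bar is out it topples by itself to the dispenser's -x (to the robot) and lies along that direction
- link_mid (a point): middle of the link (66 mm along its z from its origin)
- tool: spring bar tool, 80 g, standing like a bridge: blue handle 150 mm long along its x, 14 mm wide, z 30 to 44 mm; at x 70 mm a steel fork, two tines pointing down (tips at z 0), 12 mm gap across y, each 6 x 6 mm, 24 mm free length; at x -69 mm a foot 32 mm wide. Origin at the middle, level with the tine tips
- fork (a point): between the tines, 10 mm above their tips (tool frame (70, 0, 10) mm)
- basket: small green basket, 90 (x) x 120 (y) x 45 mm high, walls and floor 3 mm, 120 g, starting on the cork mat; straight handle 12 mm wide, z 28 to 42 mm, sticking out along its own -x from x = -45 to -115 mm. Origin at the centre of its underside
- cork_mat: fixed cork mat 150 (x) x 180 (y) x 4 mm, home of the basket; origin at the centre of its underside
- work_mat: fixed tan leather mat 160 (x) x 190 (y) x 3 mm, home of the tool and, once it is off, of the link; origin at the centre of its underside
- s1: wrapped cube sweet, 22 mm, 12 g; origin at the centre of its underside as built; starts in hopper lane 1, counted from the dispenser's -y end (the end with the spring bar)
- s2: wrapped cube sweet, 22 mm, 12 g; origin at the centre of its underside as built; starts in hopper lane 2, counted from the dispenser's -y end (the end with the spring bar)
- s3: wrapped cube sweet, 22 mm, 12 g; origin at the centre of its underside as built; starts in hopper lane 3, counted from the dispenser's -y end (the end with the spring bar)
- s4: wrapped cube sweet, 22 mm, 12 g; origin at the centre of its underside as built; starts in hopper lane 4, counted from the dispenser's -y end (the end with the spring bar)
- s5: wrapped cube sweet, 22 mm, 12 g; origin at the centre of its underside as built; starts in hopper lane 5, counted from the dispenser's -y end (the end with the spring bar)
- t1: wrapped cube sweet, 22 mm, 12 g; origin at the centre of its underside as built; lies loose on the table; may be absent
- t2: wrapped cube sweet, 22 mm, 12 g; origin at the centre of its underside as built; lies loose on the table; may be absent
- t3: wrapped cube sweet, 22 mm, 12 g; origin at the centre of its underside as built; lies loose on the table; may be absent
- t4: wrapped cube sweet, 22 mm, 12 g; origin at the centre of its underside as built; lies loose on the table; may be absent
- remote: bystander: black remote control, 160 x 45 x 18 mm
Not all that is in view belongs to the job. Leave any orange look-alike of the basket alone.

How it is judged:
By the outcome, as a careful person would: the job done as asked, in the order asked, and still so for the second after the job is handed in, with the robot touching nothing.
Of t1, t2, t3, t4 only 2 to 4 are there at a start; the rules pass over those that are not, and their reading is None.
At some moment in a run one of t1, t2, t3, t4 may be knocked a few centimetres aside while the robot is not near it.
It also fails if it takes over 210 s, if anything falls off the work surface, if the arm or the gripper's body presses on something with over 40 N, if the wrist force passes 120 N, or if a joint passes its speed limit or range.

### The arm

A 6-joint arm with a two-finger parallel gripper is mounted at the origin on the work surface. World frame = base frame: x ahead of the robot, y to its left, z up, the work surface at z = 0. Lengths are in mm, angles in rad, forces in N, time in s.
With the tool pointing down it reaches from about 350 to 775 mm from the base axis. Payload 7.3 kg.
Tool frame: the origin (TCP) lies between the finger pads, 19 mm behind the fingertips; this is the grasp point; z points along the fingers, y is the line along which they close (so a half turn about z gives the same grasp; the last joint's range is limited). The gripper opens to 92 mm and grips with 3 to 60 N. Pads are 19 mm wide; open, the fingers measure 130 mm over their backs; the gripper's body (75 mm by 190 mm) begins 47 mm behind the grasp point.
Start: joints at [-1.44, 0.342, 1.524, -0, 1.275, -0.146], TCP at [143.493, -505.028, 245.541] pointing down, gripper open.
Joint ranges: [-2.53, 2.53], [-0.77, 2.02], [0.04, 2.7], [-1, 4.14], [0.28, 2.66], [-3.11, 3.11]. Speed limits (rad/s): [2.57, 2.57, 3.14, 3.14, 3.14, 3.14].

### API

Orientations are given as [roll, pitch, yaw] about the fixed x, y, z axes, in that order (R = Rz(yaw) Ry(pitch) Rx(roll)).
In Python, from plant import monitor, optics, workorder gives the robot as it stands. The module is installed in compiled form; this text tells all that it offers.
- The arm moves only by the tool servo_tool, never from a script. Its arguments are lists of equal length, an entry for each row: "linear": the shift along the tool's x, y, z as a fraction of full scale, a list of three; "spin": the turn about the tool's z as a fraction of full scale. In form: {"linear": [[dx, dy, dz], ...], "spin": [spin, ...]}. A call has exactly 8 rows; each row shifts and turns the commanded pose from where the row before left it, along the tool's axes as they then stand; what a row does not reach is not made up. Full scale, the value 1, is 200 mm for a shift and 90 degrees for a turn. A row lasts 1/8 s, in which the tool goes at most 62.5 mm and 10.7 degrees, less where a joint would pass 70% of its speed; a pose out of reach is approached as far as the arm can. A call with a number of a shift or a turn outside -1 to 1 is refused whole. A call with a gripper value outside its range is refused whole. "hand" is the opening, from -1 (shut) to 1 (fully open), set as the call begins (left out, the last holds). The fingers move at their own pace and stop on an object; the grip force is fixed at half the most. Time passes only in rows, so rows that do not move let the fingers close, or fill a call up. It gives the time, the measured TCP pose, the force, the opening and the grip force at its end, in the units of the state.
- monitor.get_obs(): the state, without advancing time (a new reading comes with each control period).
- optics.capture(name): name is "side" or "top"; returns a dict with "frame" (400x640x3 uint8, blue, green, red), "K" (3x3 intrinsics, pixels), "world_to_cam" (4x4, takes a point from world to camera coordinates). Camera axes: x right, y down, z forward; pixel columns grow to the right and rows downward; lengths in mm; the calibration is good to about 2 mm. A picture is of the moment at which its call begins. There is no depth.
- workorder.close_job(): hands the job in; it is judged then, once.
The state is a dict: "time": time; "joint_positions": joint angles; "dq": joint speeds; "tau": joint torques, N m; "tool_pos": TCP position; "tcp_rot": TCP orientation; "contact_force": force on the tool from outside, world axes, zero at the start; "moment": the same for the moment, N m; "grip_width": finger opening in mm; "finger_force": force on a finger pad.
Only numpy, scipy, OpenCV 4.12 (cv2) and the standard library are available. Lean on these libraries where they do the work, as an engineer would, in place of code of your own. Each camera call takes 0.05 s, during which the arm holds its last target. There are 200 camera calls.

## Working session

There is one attempt and no reset: what is moved stays moved. The work goes in short steps, Python scripts to look and compute and a tool call to move; the robot and the scene stay as the last step left them, time stands still between calls to the robot, and variables do not carry over. Pictures are saved under pics/ and viewed, at most 14 in all, crops included, and the job is handed in when it is done.

Besides the shell and the picture viewer there is one more tool, called after ">>>" by a JSON object that holds its "name" and its "arguments", one argument or row to a line. servo_tool: Moves the arm, as the interface text tells. Shift numbers are shares of 200 mm and turn numbers shares of 90 degrees, none past 1 either way. Its arguments: {"type":"object","properties":{"linear":{"type":"array","items":{"type":"array","items":{"type":"number","minimum":-1,"maximum":1}}},"spin":{"type":"array","items":{"type":"number","minimum":-1,"maximum":1}},"hand":{"type":"number"}},"required":["linear","spin"]}

```bash
mkdir -p pics
cat > h.py <<'E'
import numpy as np, cv2
from plant import monitor, optics, workorder
def cap(n,save=None):
    d=optics.capture(n)
    if save: cv2.imwrite('pics/%s.png'%save,d['frame'])
    return d
def ray(d,u,v):
    M=np.array(d['world_to_cam']);R=M[:3,:3];t=M[:3,3]
    r=R.T@np.linalg.inv(d['K'])@np.array([u,v,1.]);return -R.T@t,r/np.linalg.norm(r)
def onz(d,u,v,z):
    c,r=ray(d,u,v);return c+r*(z-c[2])/r[2]
def proj(d,p):
    M=np.array(d['world_to_cam']);q=np.array(d['K'])@(M[:3,:3]@np.array(p,float)+M[:3,3]);return q[:2]/q[2]
def tri(d1,u1,d2,u2):
    c1,r1=ray(d1,*u1);c2,r2=ray(d2,*u2)
    a=np.linalg.lstsq(np.array([r1,-r2]).T,c2-c1,rcond=None)[0]
    p,q=c1+a[0]*r1,c2+a[1]*r2;return (p+q)/2,np.linalg.norm(p-q)
E
python3 - <<'E'
from h import *
np.set_printoptions(precision=1,suppress=True)
a=cap('top','top0');b=cap('side','side0')
for d in(a,b):print(ray(d,320,200),d['K'][0][0])
print(monitor.get_obs())
E
```

```text
(array([ 348. ,   12.6, 1037.8]), array([ 0.1, -0. , -1. ])) 377.7223208972685
(array([-234.2,  845.3,  877.2]), array([ 0.5, -0.6, -0.6])) 493.9101886379215
{'time': 0.1, 'joint_positions': array([-1.4,  0.3,  1.5,  0. ,  1.3, -0.1]), 'dq': array([-0., -0., -0.,  0., -0.,  0.]), 'tau': array([  0. , -43.2, -24.5,   0.1,   0.1,  -0. ]), 'tool_pos': array([ 143.4, -504.7,  244.9]), 'tcp_rot': array([-3.1, -0. ,  0.3]), 'contact_force': array([-0.1, -0.5, -0.3]), 'moment': array([-0. ,  0.1,  0. ]), 'finger_force': 0.0, 'grip_width': 91.7968678734639}
```

View pics/top0.png

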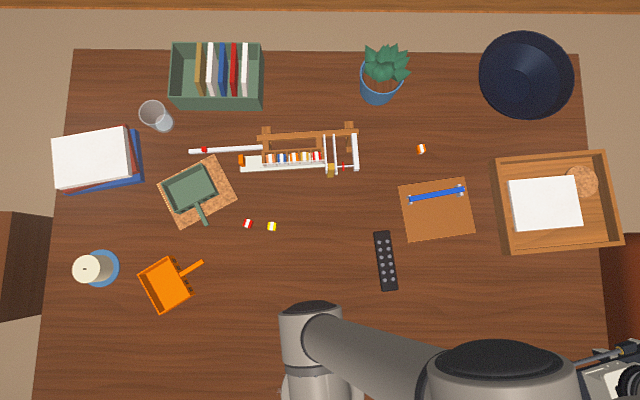

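View pics/side0.png

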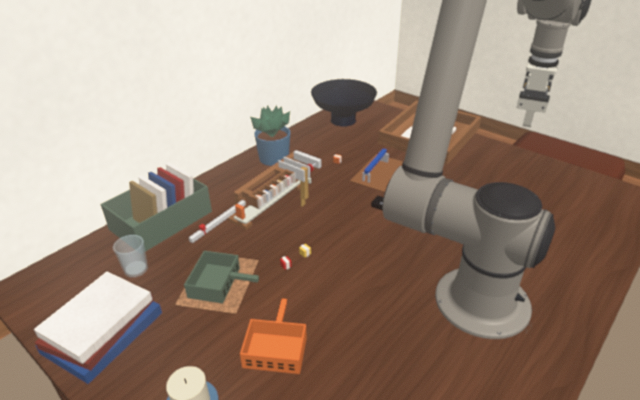

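```bash
cat > seg.py <<'E'
from h import *
def blobs(img,lo,hi,roi=None,amin=6):
    hsv=cv2.cvtColor(img,cv2.COLOR_BGR2HSV)
    m=cv2.inRange(hsv,np.array(lo),np.array(hi)) if lo[0]<=hi[0] else cv2.inRange(hsv,np.array([lo[0],lo[1],lo[2]]),np.array([180,hi[1],hi[2]]))|cv2.inRange(hsv,np.array([0,lo[1],lo[2]]),np.array(hi))
    if roi:
        k=np.zeros_like(m);x0,y0,x1,y1=roi;k[y0:y1,x0:x1]=255;m&=k
    n,l,s,c=cv2.connectedComponentsWithStats(m)
    return m,[(s[i,4],c[i].round(1),s[i,:4],cv2.minAreaRect(np.argwhere(l==i)[:,::-1].astype(np.float32))) for i in range(1,n) if s[i,4]>=amin]
E
python3 - <<'E'
from seg import *
np.set_printoptions(precision=1,suppress=True)
im=cv2.imread('pics/top0.png')
f=lambda x0,y0,x1,y1,s:cv2.resize(im[y0:y1,x0:x1],None,fx=s,fy=s,interpolation=cv2.INTER_CUBIC)
A=f(180,115,380,185,4);B=np.hstack([f(150,150,250,225,4),f(390,140,490,215,4)])
cv2.imwrite('pics/crop1.png',np.vstack([A,B]))
def show(n,lo,hi,roi,amin=4):
    for b in blobs(im,lo,hi,roi,amin)[1]:print(n,b[0],b[1],b[2],[np.round(q,1) for q in b[3]])
show('blue',[105,150,80],[125,255,255],(390,140,490,260))
show('orange',[3,200,150],[18,255,255],(180,140,260,180))
show('red',[172,170,100],[3,255,255],(180,140,440,240),2)
show('brass',[18,100,80],[30,255,255],(315,150,345,190))
show('basket',[50,40,30],[90,255,255],(150,150,250,235),20)
E
```

```text
blue 269 [436.1 193.6] [409 187  55  15] [array([436.1, 193.6]), array([ 4.9, 55.3]), np.float64(79.1)]
orange 8 [203.2 148.9] [201 147   5   5] [array([203.2, 148.7]), array([5.5, 1.9]), np.float64(33.7)]
orange 58 [240.4 159.7] [238 154   7  13] [array([240.4, 160.1]), array([12.2,  5.4]), np.float64(79.7)]
red 25 [204. 149.] [202 146   5   7] [array([204., 149.]), array([6., 4.]), np.float64(90.0)]
red 11 [313.3 156.1] [313 152   2   8] [array([313.5, 155.5]), array([7., 1.]), np.float64(90.0)]
red 13 [319.2 155.3] [318 152   3   8] [array([319.3, 155.4]), array([7.1, 1.7]), np.float64(81.9)]
red 6 [342.7 163.3] [342 162   2   4] [array([342.5, 163.5]), array([3., 1.]), np.float64(90.0)]
red 8 [342.5 168.5] [342 167   2   4] [array([342.5, 168.5]), array([3., 1.]), np.float64(90.0)]
red 11 [244. 222.] [243 219   3   7] [array([244., 222.]), array([1.3, 6.3]), np.float64(18.4)]
red 19 [249.9 223.9] [248 220   5   8] [array([250.1, 223.9]), array([2.5, 7.3]), np.float64(18.4)]
brass 88 [330.3 169.7] [327 163   8  15] [array([330.5, 170. ]), array([ 6.5, 14.4]), np.float64(5.7)]
basket 1169 [190.6 190.2] [165 166  50  60] [array([193.4, 198.8]), array([58.1, 45.6]), np.float64(63.4)]
```

View pics/crop1.png

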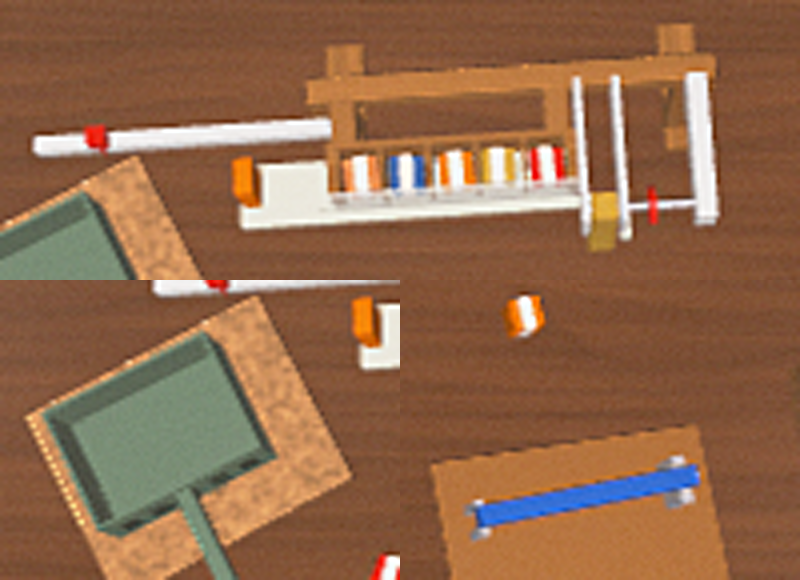

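Run:
```python
from seg import *
np.set_printoptions(precision=1,suppress=True)
a=cap('top');b=cap('side')
im=b['frame']
cv2.imwrite('pics/crop2.png',cv2.resize(im[135:250,180:420],None,fx=3.3,fy=3.3,interpolation=cv2.INTER_CUBIC))
def show(n,im,lo,hi,roi,amin=4):
    for q in blobs(im,lo,hi,roi,amin)[1]:print(n,q[0],q[1],q[2],[np.round(x,1) for x in q[3]])
show('orange',im,[3,180,130],[18,255,255],(180,190,260,240))
show('red',im,[170,130,80],[3,255,255],(180,140,350,280),2)
show('brass',im,[15,90,60],[30,255,255],(280,150,330,230))
# tool from top
m,bl=blobs(a['frame'],[105,150,80],[125,255,255],(390,140,490,260))
c,s,ang=bl[0][3]; box=cv2.boxPoints(bl[0][3])
P=onz(a,*c,47); e=[(box[i]+box[(i+1)%4])/2 for i in range(4)]
e=sorted(e,key=lambda p:p[0]);L=onz(a,*e[0],47);R=onz(a,*e[-1],47)
print('tool',P,L,R,np.linalg.norm(L-R),'yaw',np.degrees(np.arctan2(*(L-R)[[1,0]])))
# dispenser: rays on known heights
D=[((-35,-123,118),(342.6,166.)),((-35,-93,132),(331.3,168.)),((0,131,122),(240.3,160.))]
W=np.array([onz(a,*u,p[2])[:2] for p,u in D]);Q=np.array([p[:2] for p,_ in D],float)
print(W)
qc,wc=Q.mean(0),W.mean(0);H=(Q-qc).T@(W-wc);th=np.arctan2(H[0,1]-H[1,0],H[0,0]+H[1,1])
Rm=np.array([[np.cos(th),-np.sin(th)],[np.sin(th),np.cos(th)]]);t=wc-Rm@qc
print('disp',t,np.degrees(th),'res',Q@Rm.T+t-W)
# height check: red cube
print('cube z60..110',onz(a,204,149,60),onz(a,204,149,110),Rm@[38,228]+t)
for u,v in[(421,149),(248,223),(272,226)]:print('sweet',onz(a,u,v,18))
for p,_ in D:
  w=[*(Rm@p[:2]+t),p[2]];print('side proj',p,proj(b,w))
```

```text
red 9 [311.2 167.7] [310 165   3   6] [array([311.3, 167.3]), array([5.1, 1.6]), np.float64(78.7)]
red 55 [181.  189.3] [180 180   4  19] [array([181.5, 189. ]), array([ 3., 18.]), np.float64(0.0)]
red 30 [201.9 226.7] [199 224   6   7] [array([202.3, 226.8]), array([5.7, 4.9]), np.float64(45.0)]
red 11 [289.4 261.4] [287 257   4  10] [array([289.4, 261.2]), array([9.5, 1.9]), np.float64(71.6)]
red 32 [282.9 263.7] [280 259   6  10] [array([282.9, 263.6]), array([9.7, 3.6]), np.float64(56.3)]
brass 210 [304.1 189. ] [300 167   9  40] [array([304. , 186.5]), array([39.,  8.]), np.float64(90.0)]
tool [ 513.7 -299.2   47. ] [ 499.  -226.1   47. ] [ 528.5 -372.6   47. ] 149.4439620377805 yaw 101.38183305337537
[[569.4 -45.6]
 [560.7 -17. ]
 [581.3 209.5]]
disp [591.4  79.1] 4.6119534113731575 res [[-2.9 -0.7]
 [ 3.3  0.6]
 [-0.4  0.1]]
cube z60..110 [626.3 321.1  60. ] [612.1 305.3 110. ] [611.  309.4]
sweet [ 644.1 -270.5   18. ]
sweet [433.  203.8  18. ]
sweet [425.5 138.7  18. ]
side proj (-35, -123, 118) [310.7 166.9]
side proj (-35, -93, 132) [304.2 167.3]
side proj (0, 131, 122) [240.6 205.1]
```

View pics/crop2.png

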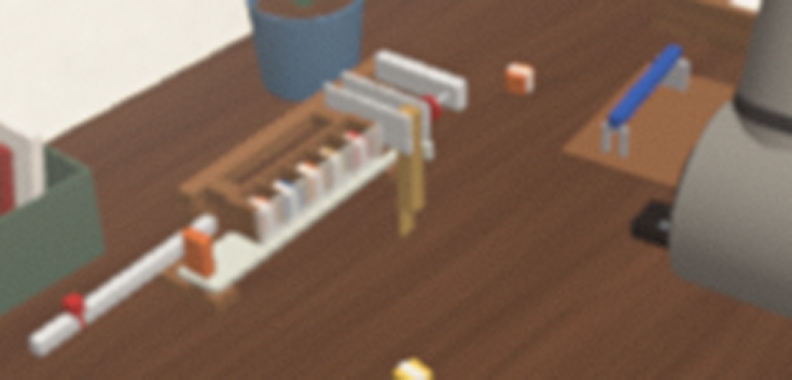

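```bash
cat > plan.py <<'E'
import sys
from h import *
def plan(tgts,st=None):
    o=monitor.get_obs()
    p,y=(np.array(o['tool_pos']),np.degrees(o['tcp_rot'][2])) if st is None else st
    print('at',p.round(1),round(y,2),'rp',np.degrees(o['tcp_rot'][:2]).round(2),'w',round(o['grip_width'],1),'t',o['time'])
    L=[];S=[]
    for x,yy,z,yaw,n in tgts:
        T=np.array([x,yy,z],float)
        for k in range(n,0,-1):
            dy=((yaw-y+180)%360-180)/k;c,s=np.cos(np.radians(y)),np.sin(np.radians(y))
            d=(T-p)/k;l=np.round(np.array([c*d[0]+s*d[1],s*d[0]-c*d[1],-d[2]])/200,3)
            sp=round(-dy/90,3);L.append((l+0).tolist());S.append(sp)
            p=p+200*np.array([c*l[0]+s*l[1],s*l[0]-c*l[1],-l[2]]);y=y-90*sp
    for i in range(0,len(L),8):
        print(str(L[i:i+8]).replace(' ',''),str(S[i:i+8]).replace(' ',''))
    return p,y
DO=np.array([591.4,79.1]);DT=np.radians(4.4)
def disp(x,y):return DO+np.array([np.cos(DT)*x-np.sin(DT)*y,np.sin(DT)*x+np.cos(DT)*y])
if __name__=='__main__':
    a=[float(v) for v in sys.argv[1:]];plan([a[i:i+4]+[int(a[i+4])] for i in range(0,len(a),5)])
E
python3 plan.py 514 -299 140 101.4 16 514 -299 41 101.4 8
```

```text
at [ 143.5 -504.8  245.1] 15.86 rp [-1.7995e+02 -1.0000e-02] w 92.0 t 0.2
[[0.129,-0.03,0.033],[0.131,-0.018,0.033],[0.132,-0.006,0.033],[0.132,0.006,0.033],[0.131,0.019,0.033],[0.129,0.031,0.033],[0.126,0.043,0.033],[0.121,0.054,0.033]] [np.float64(-0.059),np.float64(-0.059),np.float64(-0.059),np.float64(-0.059),np.float64(-0.06),np.float64(-0.059),np.float64(-0.06),np.float64(-0.059)]
[[0.115,0.065,0.033],[0.109,0.076,0.033],[0.101,0.085,0.033],[0.093,0.095,0.033],[0.084,0.103,0.032],[0.073,0.11,0.033],[0.063,0.116,0.032],[0.052,0.122,0.033]] [np.float64(-0.06),np.float64(-0.059),np.float64(-0.06),np.float64(-0.059),np.float64(-0.06),np.float64(-0.059),np.float64(-0.06),np.float64(-0.059)]
[[0.0,0.0,0.062],[0.0,0.0,0.062],[0.0,0.0,0.062],[0.0,0.0,0.062],[0.0,0.0,0.062],[0.0,0.0,0.062],[0.0,0.0,0.061],[0.0,0.0,0.062]] [np.float64(-0.0),np.float64(-0.0),np.float64(-0.0),np.float64(-0.0),np.float64(-0.0),np.float64(-0.0),np.float64(-0.0),np.float64(-0.0)]
```

>>> {"name": "servo_tool", "arguments": {
  "linear": [
    [0.129,-0.03,0.033],
    [0.131,-0.018,0.033],
    [0.132,-0.006,0.033],
    [0.132,0.006,0.033],
    [0.131,0.019,0.033],
    [0.129,0.031,0.033],
    [0.126,0.043,0.033],
    [0.121,0.054,0.033]
  ],
  "spin": [-0.06,-0.06,-0.06,-0.06,-0.06,-0.06,-0.06,-0.06]
}}

```text
time: 1.2
tool_pos: [329.0, -400.8, 192.4]
tcp_rot: [-3.141, -0.0, 1.034]
contact_force: [-0.3, 0.1, 0.5]
grip_width: 91.9
finger_force: 0.0
```

>>> {"name": "servo_tool", "arguments": {
  "linear": [
    [0.115,0.065,0.033],
    [0.109,0.076,0.033],
    [0.101,0.085,0.033],
    [0.093,0.095,0.033],
    [0.084,0.103,0.032],
    [0.073,0.11,0.033],
    [0.063,0.116,0.032],
    [0.052,0.122,0.033]
  ],
  "spin": [-0.06,-0.059,-0.06,-0.059,-0.06,-0.059,-0.06,-0.055]
}}

```text
time: 2.2
tool_pos: [513.2, -296.1, 139.9]
tcp_rot: [-3.141, -0.0, 1.775]
contact_force: [0.1, -0.3, -0.0]
grip_width: 91.6
finger_force: 0.0
```

```bash
sed -i 's/sp=round(-dy\/90,3)/sp=float(round(-dy\/90,3))/' plan.py; python3 plan.py 514 -299 41 101.4 8
```

```text
at [ 513.2 -296.1  139.9] 101.71 rp [-1.7998e+02 -1.0000e-02] w 91.6 t 2.2
[[-0.002,0.0,0.062],[-0.002,0.0,0.062],[-0.002,0.0,0.062],[-0.002,0.0,0.062],[-0.002,0.0,0.062],[-0.002,0.0,0.061],[-0.001,0.001,0.062],[-0.002,0.0,0.061]] [0.0,0.0,0.001,0.0,0.001,0.0,0.001,0.0]
```

>>> {"name": "servo_tool", "arguments": {
  "linear": [
    [-0.002,0,0.07],
    [-0.002,0,0.07],
    [-0.002,0,0.07],
    [-0.002,0,0.07],
    [-0.002,0,0.07],
    [-0.002,0,0.07],
    [-0.002,0,0.075],
    [0,0,0]
  ],
  "spin": [0.001,0,0.001,0,0.001,0,0,0]
}}

```text
time: 3.2
tool_pos: [512.4, -298.9, 39.8]
tcp_rot: [-3.14, -0.002, 1.767]
contact_force: [0.4, -0.7, -0.2]
grip_width: 91.8
finger_force: 0.0
```

>>> {"name": "servo_tool", "arguments": {
  "linear": [
    [0,0,0],
    [0,0,0],
    [0,0,0],
    [0,0,0],
    [0,0,0],
    [0,0,0],
    [0,0,0],
    [0,0,0]
  ],
  "spin": [0,0,0,0,0,0,0,0],
  "hand": -1
}}

```text
time: 4.2
tool_pos: [513.2, -299.4, 41.3]
tcp_rot: [3.141, 0.0, 1.767]
contact_force: [-0.0, 0.1, -0.3]
grip_width: 16.4
finger_force: 0.3
```

>>> {"name": "servo_tool", "arguments": {
  "linear": [
    [0,0,-0.05],
    [0,0,-0.1],
    [0,0,-0.1],
    [0,0,-0.1],
    [0,0,-0.1],
    [0,0,-0.1],
    [0,0,-0.05],
    [0,0,0]
  ],
  "spin": [0,0,0,0,0,0,0,0]
}}

```text
time: 5.2
tool_pos: [513.3, -299.5, 162.0]
tcp_rot: [3.141, 0.001, 1.768]
contact_force: [0.1, 0.4, -0.4]
grip_width: 13.7
finger_force: 30.0
```

Run:
```python
from plan import *
from seg import *
a=cap('top','top1');b=cap('side','side1')
print(disp(-35,-117),disp(-35,-121))
im=lambda d,x0,y0,x1,y1,s:cv2.resize(d['frame'][y0:y1,x0:x1],None,fx=s,fy=s,interpolation=cv2.INTER_CUBIC)
cv2.imwrite('pics/c3.png',np.hstack([im(a,390,130,490,230,4),im(b,320,80,420,180,4)]))
o=monitor.get_obs();print(o['tool_pos'],o['grip_width'],o['finger_force'])
```

```text
[565.47927996 -40.24033799] [565.78615608 -44.228549  ]
[ 512.75274573 -299.15023264  160.68670099] 13.50306898620299 29.996386170387268
```

View pics/c3.png

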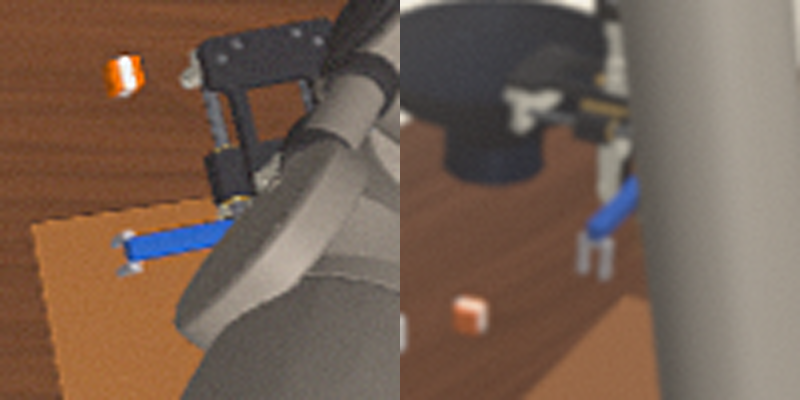

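Run:
```python
from plan import *
p=disp(-35,-184);print(p);plan([(*p,195,94.4,8)])
```

```text
[ 570.61945485 -107.04287239]
at [ 512.8 -299.2  160.7] 101.27 rp [-1.7996e+02 -5.0000e-02] w 13.5 t 5.3
[[0.111,0.059,-0.021],[0.112,0.057,-0.022],[0.112,0.056,-0.021],[0.113,0.054,-0.022],[0.114,0.052,-0.021],[0.115,0.05,-0.022],[0.115,0.049,-0.021],[0.117,0.047,-0.022]] [0.01,0.009,0.01,0.009,0.01,0.009,0.01,0.009]
```

>>> {"name": "servo_tool", "arguments": {
  "linear": [
    [0.111,0.059,-0.021],
    [0.112,0.057,-0.022],
    [0.112,0.056,-0.021],
    [0.113,0.054,-0.022],
    [0.114,0.052,-0.021],
    [0.115,0.05,-0.022],
    [0.115,0.049,-0.021],
    [0.117,0.047,-0.022]
  ],
  "spin": [0.01,0.009,0.01,0.009,0.01,0.009,0.01,0.009]
}}

```text
time: 6.3
tool_pos: [570.7, -106.3, 194.7]
tcp_rot: [-3.14, -0.001, 1.648]
contact_force: [0.4, -1.2, -0.1]
grip_width: 13.6
finger_force: 30.0
```

>>> {"name": "servo_tool", "arguments": {
  "linear": [
    [0,0,0],
    [0,0,0],
    [0,0,0],
    [0,0,0],
    [0,0,0],
    [0,0,0],
    [0,0,0],
    [0,0,0]
  ],
  "spin": [0,0,0,0,0,0,0,0]
}}

```text
time: 7.3
tool_pos: [571.0, -107.2, 195.7]
tcp_rot: [3.142, 0.0, 1.648]
contact_force: [-0.4, 0.5, -1.2]
grip_width: 13.7
finger_force: 30.0
```

Run:
```python
from plan import *
a=cap('top','top2');b=cap('side','side2')
im=lambda d,x0,y0,x1,y1,s:cv2.resize(d['frame'][y0:y1,x0:x1],None,fx=s,fy=s,interpolation=cv2.INTER_CUBIC)
cv2.imwrite('pics/c4.png',np.hstack([im(a,310,135,375,200,6),im(b,280,120,345,185,6)]))
o=monitor.get_obs();print(o['tool_pos'],o['tcp_rot'])
p=o['tool_pos'];y=o['tcp_rot'][2]
for n,dx,z in[('end top',75,6),('tip',70,-38)]:
  w=p+np.array([dx*np.cos(y),dx*np.sin(y),z]);print(n,w,proj(a,w),proj(b,w))
w=[*disp(-35,-123),118];print('collar',w,proj(a,w),proj(b,w))
```

```text
[ 570.97766467 -107.13816395  195.74565055] [3.14149951e+00 1.22223855e-04 1.64821101e+00]
end top [565.17736073 -32.3627905  201.74565055] [339.09148968 159.12663329] [307.05348809 143.3622733 ]
tip [565.56404766 -37.3478154  157.74565055] [340.18052599 163.6292631 ] [308.51884607 156.3195664 ]
collar [np.float64(565.9395941316565), np.float64(-46.22265450834985), 118] [342.83036728 167.34515093] [310.78959327 166.93224531]
```

View pics/c4.png

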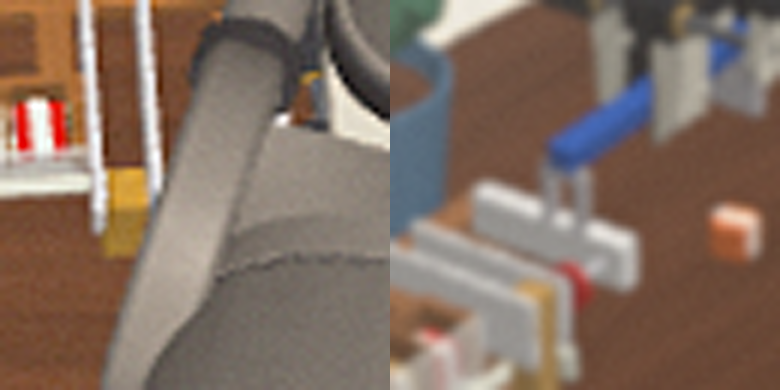

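Run:
```python
from plan import *
a=cap('top');b=cap('side')
g=cv2.cvtColor(cv2.imread('pics/top0.png'),cv2.COLOR_BGR2GRAY).astype(float)
def edge(u0,u1,v0,v1,sgn,z):
    P=[]
    for u in range(u0,u1):
        d=sgn*np.diff(g[v0:v1,u]);k=d.argmax();w=d[max(0,k-1):k+2].clip(0);P.append(onz(a,u,v0+max(0,k-1)+(w*np.arange(len(w))).sum()/w.sum()+.5,z)[:2])
    P=np.array(P);f=np.polyfit(P[:,1],P[:,0],1);f=np.polyfit(*(P[abs(P[:,0]-np.polyval(f,P[:,1]))<2].T[::-1]),1);return round(-np.degrees(np.arctan(f[0])),2),P.mean(0),(P[:,0]-np.polyval(f,P[:,1])).std()
print('gate front low edge',edge(245,320,165,176,-1,80))
print('rail low edge',edge(193,260,148,157,-1,85))
print('rail top edge',edge(193,260,143,151,1,85))
print('backbeam top edge',edge(262,355,125,140,1,118))
print('tri collar',tri(a,(342.6,166.1),b,(310.4,167.3)))
```

```text
gate front low edge (np.float64(4.37), array([568.46337551, 109.21505984]), np.float64(0.25592036970473886))
rail low edge (np.float64(4.45), array([613.80698614, 255.60886669]), np.float64(0.5314515456105924))
rail top edge (np.float64(4.4), array([627.5833249 , 256.26522047]), np.float64(1.579280454267964))
backbeam top edge (np.float64(3.81), array([659.68491374,  41.97540419]), np.float64(6.554790098737841))
tri collar (array([568.86769504, -46.34988895, 115.69219849]), np.float64(1.9313679499381227))
```

>>> {"name": "servo_tool", "arguments": {
  "linear": [
    [0,0.012,0],
    [0,0,0.04],
    [0,0,0.04],
    [0,0,0.04],
    [0,0,0.04],
    [0,0,0.02],
    [0,0,0.02],
    [0,0,0]
  ],
  "spin": [0,0,0,0,0,0,0,0]
}}

```text
time: 8.5
tool_pos: [573.2, -107.0, 155.5]
tcp_rot: [-3.141, -0.0, 1.648]
contact_force: [0.0, -0.4, 0.6]
grip_width: 13.7
finger_force: 30.0
```

Run:
```python
from plan import *
b=cap('side','side3')
im=lambda d,x0,y0,x1,y1,s:cv2.resize(d['frame'][y0:y1,x0:x1],None,fx=s,fy=s,interpolation=cv2.INTER_CUBIC)
cv2.imwrite('pics/c5.png',im(b,285,140,335,185,12))
o=monitor.get_obs();print(o['tool_pos'],o['contact_force'])
```

```text
[ 573.38941015 -107.02606478  155.73897503] [ 0.51039412 -0.36518042 -0.64865461]
```

View pics/c5.png

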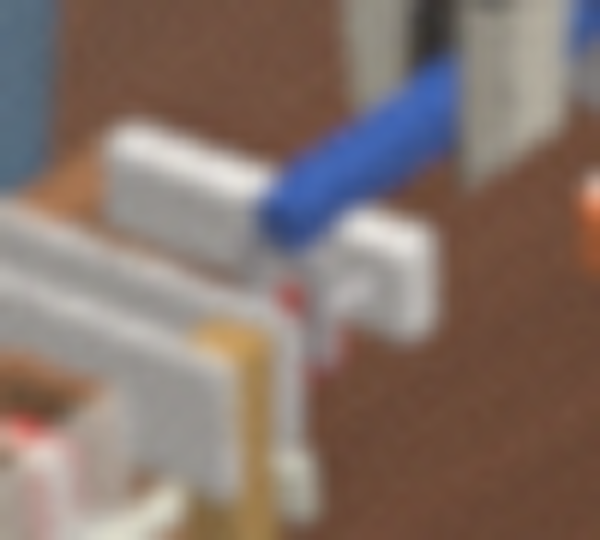

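>>> {"name": "servo_tool", "arguments": {
  "linear": [
    [0,0,0.016],
    [0,0,0.016],
    [0,0,0.016],
    [0,0,0],
    [-0.03,0,0],
    [-0.03,0,0],
    [-0.025,0,0],
    [0,0,0]
  ],
  "spin": [0,0,0,0,0,0,0,0]
}}

```text
time: 9.55
tool_pos: [574.4, -123.7, 145.7]
tcp_rot: [-3.141, -0.001, 1.648]
contact_force: [-0.4, 6.0, -4.0]
grip_width: 13.6
finger_force: 30.0
```

>>> {"name": "servo_tool", "arguments": {
  "linear": [
    [-0.01,0,0],
    [-0.01,0,0],
    [-0.01,0,0],
    [0,0,0],
    [0,0,0],
    [0,0,0],
    [0,0,0],
    [0,0,0]
  ],
  "spin": [0,0,0,0,0,0,0,0]
}}

```text
time: 10.55
tool_pos: [574.8, -128.9, 145.6]
tcp_rot: [-3.141, -0.002, 1.648]
contact_force: [0.4, 7.7, -3.2]
grip_width: 13.9
finger_force: 30.0
```

Run:
```python
from plan import *
b=cap('side','side4')
im=lambda d,x0,y0,x1,y1,s:cv2.resize(d['frame'][y0:y1,x0:x1],None,fx=s,fy=s,interpolation=cv2.INTER_CUBIC)
cv2.imwrite('pics/c6.png',im(b,250,130,350,220,6))
o=monitor.get_obs();print(o['tool_pos'],o['contact_force'])
```

```text
[ 574.81473324 -128.91231849  145.63042445] [-0.27591332  6.65323353 -2.24860601]
```

View pics/c6.png

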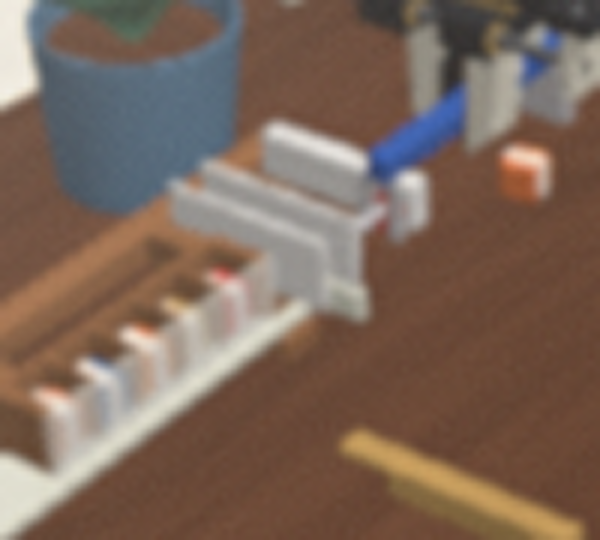

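>>> {"name": "servo_tool", "arguments": {
  "linear": [
    [0.03,0,0],
    [0.03,0,0],
    [0.03,0,0],
    [0.015,0,0],
    [0,0,-0.05],
    [0,0,-0.1],
    [0,0,-0.1],
    [0,0,-0.05]
  ],
  "spin": [0,0,0,0,0,0,0,0]
}}

```text
time: 11.6
tool_pos: [574.3, -110.1, 208.4]
tcp_rot: [3.138, 0.002, 1.648]
contact_force: [-0.5, 0.7, -0.1]
grip_width: 13.7
finger_force: 30.0
```

Run:
```python
from plan import *
a=cap('top')
C=np.array([onz(a,*u,3) for u in[(398,186),(467,178),(476,233.5),(408,242)]])
print(C[:,:2],C.mean(0),[np.linalg.norm(C[i]-C[i-1]) for i in range(4)])
plan([(540,-200,190,98,4),(513,-299,150,101.3,4),(513,-299,60,101.3,5),(513,-299,43,101.3,3)])
```

```text
[[ 541.43981506 -207.18247495]
 [ 566.02395187 -400.43250217]
 [ 411.60906256 -417.13559459]
 [ 386.73754148 -230.86399079]] [ 476.45259274 -313.90364062    3.        ] [np.float64(156.5043374556452), np.float64(194.80747625082878), np.float64(155.31565065464622), np.float64(187.9247268027177)]
at [ 574.6 -110.   209. ] 94.4 rp [1.7976e+02 1.5000e-01] w 13.8 t 11.65
[[-0.109,-0.052,0.024],[-0.108,-0.053,0.024],[-0.107,-0.055,0.024],[-0.106,-0.057,0.023],[-0.118,-0.051,0.05],[-0.117,-0.052,0.05],[-0.117,-0.054,0.05],[-0.115,-0.055,0.05]] [-0.01,-0.01,-0.01,-0.01,-0.009,-0.009,-0.009,-0.01]
[[0.0,0.0,0.09],[0.0,0.0,0.09],[0.0,0.0,0.09],[0.0,0.0,0.09],[0.0,0.0,0.09],[0.0,0.0,0.028],[0.0,0.0,0.029],[0.0,0.0,0.028]] [0.0,0.0,0.0,0.0,0.0,0.0,0.0,0.0]
```

>>> {"name": "servo_tool", "arguments": {
  "linear": [
    [-0.109,-0.052,0.024],
    [-0.108,-0.053,0.024],
    [-0.107,-0.055,0.024],
    [-0.106,-0.057,0.023],
    [-0.118,-0.051,0.05],
    [-0.117,-0.052,0.05],
    [-0.117,-0.054,0.05],
    [-0.115,-0.055,0.05]
  ],
  "spin": [-0.01,-0.01,-0.01,-0.01,-0.009,-0.009,-0.009,-0.01]
}}

```text
time: 12.65
tool_pos: [511.6, -299.1, 146.5]
tcp_rot: [-3.141, 0.0, 1.769]
contact_force: [0.6, -0.1, 0.7]
grip_width: 13.7
finger_force: 30.0
```

>>> {"name": "servo_tool", "arguments": {
  "linear": [
    [0,0,0.09],
    [0,0,0.09],
    [0,0,0.09],
    [0,0,0.09],
    [0,0,0.09],
    [0,0,0.025],
    [0,0,0.02],
    [0,0,0.02]
  ],
  "spin": [0,0,0,0,0,0,0,0]
}}

```text
time: 13.65
tool_pos: [512.5, -298.3, 44.5]
tcp_rot: [3.141, 0.001, 1.769]
contact_force: [0.5, 0.3, -0.9]
grip_width: 13.7
finger_force: 30.0
```

>>> {"name": "servo_tool", "arguments": {
  "linear": [
    [0,0,0],
    [0,0,0.005],
    [0,0,0.005],
    [0,0,0.005],
    [0,0,0],
    [0,0,0],
    [0,0,0],
    [0,0,0]
  ],
  "spin": [0,0,0,0,0,0,0,0]
}}

```text
time: 14.65
tool_pos: [512.2, -298.0, 41.3]
tcp_rot: [3.141, 0.0, 1.769]
contact_force: [-0.3, 0.3, 1.2]
grip_width: 14.0
finger_force: 30.0
```

Contact begins at the original height; release and rise.

>>> {"name": "servo_tool", "arguments": {
  "linear": [
    [0,0,0],
    [0,0,0],
    [0,0,0],
    [0,0,0],
    [0,0,0],
    [0,0,-0.1],
    [0,0,-0.15],
    [0,0,-0.15]
  ],
  "spin": [0,0,0,0,0,0,0,0],
  "hand": 0
}}

```text
time: 15.65
tool_pos: [512.0, -297.9, 121.9]
tcp_rot: [-3.141, -0.0, 1.769]
contact_force: [0.3, -0.1, 0.1]
grip_width: 45.8
finger_force: 0.0
```

>>> {"name": "servo_tool", "arguments": {
  "linear": [
    [0.1,-0.05,-0.1],
    [0.2,-0.05,0],
    [0.2,-0.05,0],
    [0.2,0,0],
    [0.2,0,0],
    [0,0,0],
    [0,0,0],
    [0,0,0]
  ],
  "spin": [0.1,0.1,0.1,0.1,0.1,0.1,0.1,0.1]
}}

```text
time: 16.65
tool_pos: [508.9, -124.8, 141.2]
tcp_rot: [3.141, -0.0, 0.508]
contact_force: [0.2, 0.4, 0.5]
grip_width: 46.0
finger_force: 0.0
```

Run:
```python
from plan import *
a=cap('top','top7');b=cap('side','side7')
print(monitor.get_obs()['tool_pos'],monitor.get_obs()['tcp_rot'])
im=lambda d,x0,y0,x1,y1,s:cv2.resize(d['frame'][y0:y1,x0:x1],None,fx=s,fy=s,interpolation=cv2.INTER_CUBIC)
cv2.imwrite('pics/c7.png',np.vstack([im(a,230,130,500,240,2.9),im(b,250,120,450,220,3.9)[:, :783]])[:600])
```

```text
[ 508.88802964 -124.92324337  141.17229576] [ 3.14143431e+00 -4.69457654e-05  5.11449846e-01]Traceback (most recent call last):
  File "<stdin>", line 5, in <module>
    return _nx.concatenate(arrs, 0, dtype=dtype, casting=casting)
           ~~~~~~~~~~~~~~~^^^^^^^^^^^^^^^^^^^^^^^^^^^^^^^^^^^^^^^
ValueError: all the input array dimensions except for the concatenation axis must match exactly, but along dimension 1, the array at index 0 has size 783 and the array at index 1 has size 780
```

Run:
```python
from plan import *
from seg import blobs
np.set_printoptions(precision=1,suppress=True)
A=cv2.imread('pics/top7.png');B=cv2.imread('pics/side7.png')
a=cap('top');b=cap('side')
im=lambda d,x0,y0,x1,y1,s:cv2.resize(d[y0:y1,x0:x1],None,fx=s,fy=s,interpolation=cv2.INTER_CUBIC)
cv2.imwrite('pics/c7.png',np.vstack([im(A,230,130,500,230,2.9),im(B,250,120,520,220,2.9)]))
for n,I,d,roi in[('top',A,a,(300,150,360,245)),('side',B,b,(290,180,370,240))]:
  for q in blobs(I,[15,90,60],[30,255,255],roi,15)[1]:
    bx=cv2.boxPoints(q[3]);e=[(bx[i]+bx[(i+1)%4])/2 for i in range(4)]
    print(n,q[0],q[1],[np.round(x,1) for x in q[3]]);print(onz(d,*q[1],14),[onz(d,*x,14)[:2] for x in bx])
print([disp(-35,-93),disp(-101,-93)])
```

```text
top 23 [300.8 156.4] [array([301., 156.]), array([8., 2.]), np.float64(90.0)]
[620.7  64.4  14. ] [array([633.4,  66.8]), array([633.4,  61.2]), array([610.4,  60.8]), array([610.4,  66.4])]
top 24 [307.  155.5] [array([307. , 155.5]), array([7., 2.]), np.float64(90.0)]
[623.5  47.1  14. ] [array([633.5,  50. ]), array([633.6,  44.4]), array([613.5,  44.2]), array([613.4,  49.7])]
top 338 [331.1 204.2] [array([331.2, 204. ]), array([48.4,  7. ]), np.float64(86.8)]
[487.  -20.8  14. ] [array([554.2,  -7.3]), array([555.5, -26.7]), array([422.3, -34.5]), array([421. , -15.4])]
side 354 [327.8 213. ] [array([326.5, 212.6]), array([44.4,  8.8]), np.float64(24.0)]
[476.7 -14.6  14. ] [array([545.2,   9. ]), array([563.4, -27.4]), array([418.3, -35.6]), array([404. ,  -0.8])]
[array([563.6, -16.3]), array([497.8, -21.4])]
```

View pics/c7.png

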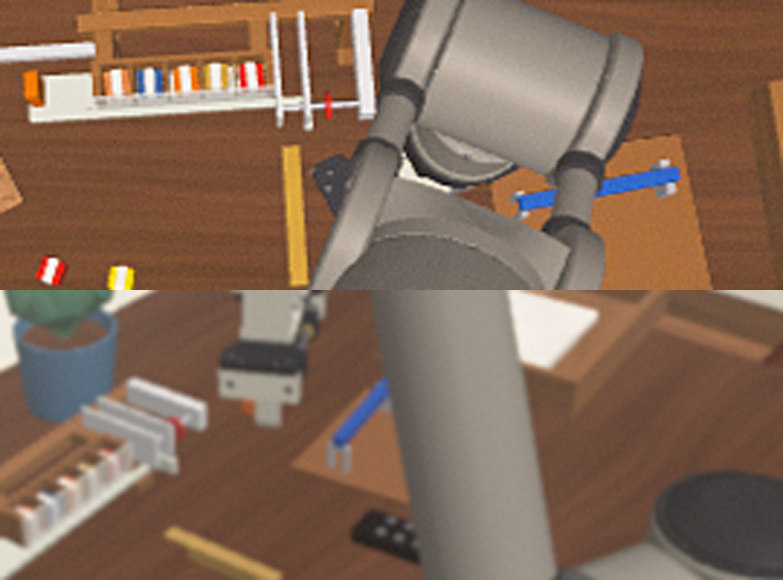

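Run:
```python
from plan import *
s=plan([(488,-21,80,3.7,8),(488,-21,23,3.7,6),(488,-21,22,3.7,2)])
print(s)
s=plan([(488,-21,102,3.7,4),(444,-320,102,101.3,20),(444,-320,30,101.3,5),(444,-320,26.5,101.3,3)],(np.array([488,-21,22.]),3.7))
```

```text
at [ 508.9 -125.   141.1] 29.55 rp [179.99   0.  ] w 45.7 t 16.85
[[0.021,-0.063,0.038],[0.017,-0.064,0.038],[0.013,-0.065,0.038],[0.01,-0.066,0.038],[0.006,-0.066,0.038],[0.002,-0.066,0.039],[-0.001,-0.066,0.038],[-0.005,-0.066,0.039]] [0.036,0.036,0.036,0.036,0.036,0.036,0.036,0.035]
[[0.0,0.0,0.047],[0.0,0.0,0.048],[0.0,0.0,0.047],[0.0,0.0,0.048],[0.0,0.0,0.047],[0.0,0.0,0.048],[0.0,0.0,0.002],[0.0,0.0,0.003]] [0.0,0.0,0.0,0.0,0.0,0.0,0.0,0.0]
(array([488.0122099 , -21.04112872,  21.93087146]), np.float64(3.7193937669206925))
at [488. -21.  22.] 3.7 rp [179.99   0.  ] w 45.7 t 16.85
[[0.0,0.0,-0.1],[0.0,0.0,-0.1],[0.0,0.0,-0.1],[0.0,0.0,-0.1],[-0.016,0.074,0.0],[-0.022,0.072,0.0],[-0.028,0.07,0.0],[-0.034,0.068,0.0]] [-0.0,-0.0,-0.0,-0.0,-0.054,-0.054,-0.054,-0.054]
[[-0.039,0.064,0.0],[-0.045,0.061,0.0],[-0.05,0.057,0.0],[-0.054,0.052,0.0],[-0.059,0.048,0.0],[-0.063,0.042,0.0],[-0.066,0.037,0.0],[-0.069,0.031,0.0]] [-0.054,-0.054,-0.054,-0.054,-0.054,-0.054,-0.054,-0.054]
[[-0.071,0.025,0.0],[-0.073,0.019,0.0],[-0.074,0.013,0.0],[-0.075,0.007,0.0],[-0.076,0.0,0.0],[-0.075,-0.006,0.0],[-0.075,-0.013,0.0],[-0.073,-0.019,0.0]] [-0.055,-0.054,-0.055,-0.054,-0.055,-0.054,-0.055,-0.054]
[[0.0,0.0,0.072],[0.0,0.0,0.072],[0.0,0.0,0.072],[0.0,0.0,0.072],[0.0,0.0,0.072],[0.0,0.0,0.006],[0.0,0.0,0.006],[0.0,0.0,0.005]] [-0.0,-0.0,-0.0,-0.0,-0.0,-0.0,-0.0,-0.0]
```

>>> {"name": "servo_tool", "arguments": {
  "linear": [
    [0.021,-0.063,0.038],
    [0.017,-0.064,0.038],
    [0.013,-0.065,0.038],
    [0.01,-0.066,0.038],
    [0.006,-0.066,0.038],
    [0.002,-0.066,0.039],
    [-0.001,-0.066,0.038],
    [-0.005,-0.066,0.039]
  ],
  "spin": [0.036,0.036,0.036,0.036,0.036,0.036,0.036,0.035]
}}

```text
time: 17.85
tool_pos: [488.4, -20.6, 79.7]
tcp_rot: [3.141, -0.0, 0.063]
contact_force: [0.1, 1.1, -0.2]
grip_width: 45.6
finger_force: 0.0
```

>>> {"name": "servo_tool", "arguments": {
  "linear": [
    [0,0,0.047],
    [0,0,0.048],
    [0,0,0.047],
    [0,0,0.048],
    [0,0,0.047],
    [0,0,0.048],
    [0,0,0.002],
    [0,0,0.003]
  ],
  "spin": [0,0,0,0,0,0,0,0]
}}

```text
time: 18.85
tool_pos: [488.6, -21.0, 22.0]
tcp_rot: [3.141, -0.0, 0.062]
contact_force: [-0.3, 0.3, 0.5]
grip_width: 45.9
finger_force: 0.0
```

>>> {"name": "servo_tool", "arguments": {
  "linear": [
    [0,0,0],
    [0,0,0],
    [0,0,0],
    [0,0,0],
    [0,0,0],
    [0,0,0],
    [0,0,0],
    [0,0,0]
  ],
  "spin": [0,0,0,0,0,0,0,0],
  "hand": -1
}}

```text
time: 19.85
tool_pos: [488.4, -21.0, 22.0]
tcp_rot: [3.141, -0.0, 0.062]
contact_force: [-0.7, -0.3, 3.9]
grip_width: 15.4
finger_force: 30.0
```

>>> {"name": "servo_tool", "arguments": {
  "linear": [
    [0,0,-0.1],
    [0,0,-0.1],
    [0,0,-0.1],
    [0,0,-0.1],
    [-0.016,0.074,0],
    [-0.022,0.072,0],
    [-0.028,0.07,0],
    [-0.034,0.068,0]
  ],
  "spin": [0,0,0,0,-0.054,-0.054,-0.054,-0.054]
}}

```text
time: 20.85
tool_pos: [479.0, -81.2, 101.6]
tcp_rot: [-3.141, 0.001, 0.404]
contact_force: [0.3, -0.6, -0.0]
grip_width: 16.2
finger_force: 30.0
```

>>> {"name": "servo_tool", "arguments": {
  "linear": [
    [-0.039,0.064,0],
    [-0.045,0.061,0],
    [-0.05,0.057,0],
    [-0.054,0.052,0],
    [-0.059,0.048,0],
    [-0.063,0.042,0],
    [-0.066,0.037,0],
    [-0.069,0.031,0]
  ],
  "spin": [-0.054,-0.054,-0.054,-0.054,-0.054,-0.054,-0.054,-0.054]
}}

```text
time: 21.85
tool_pos: [460.9, -200.7, 101.5]
tcp_rot: [-3.141, 0.0, 1.082]
contact_force: [0.2, 1.1, -1.6]
grip_width: 15.8
finger_force: 30.0
```

>>> {"name": "servo_tool", "arguments": {
  "linear": [
    [-0.071,0.025,0],
    [-0.073,0.019,0],
    [-0.074,0.013,0],
    [-0.075,0.007,0],
    [-0.076,0,0],
    [-0.075,-0.006,0],
    [-0.075,-0.013,0],
    [-0.073,-0.019,0]
  ],
  "spin": [-0.055,-0.054,-0.055,-0.054,-0.055,-0.054,-0.055,-0.054]
}}

```text
time: 22.85
tool_pos: [443.2, -320.1, 101.4]
tcp_rot: [-3.141, -0.001, 1.767]
contact_force: [-0.4, 0.8, -1.1]
grip_width: 15.7
finger_force: 30.0
```

>>> {"name": "servo_tool", "arguments": {
  "linear": [
    [0,0,0.072],
    [0,0,0.072],
    [0,0,0.072],
    [0,0,0.072],
    [0,0,0.072],
    [0,0,0.006],
    [0,0,0.006],
    [0,0,0]
  ],
  "spin": [0,0,0,0,0,0,0,0]
}}

```text
time: 23.85
tool_pos: [443.8, -320.1, 28.0]
tcp_rot: [3.141, 0.001, 1.764]
contact_force: [-0.2, -0.0, -0.8]
grip_width: 16.0
finger_force: 30.0
```

>>> {"name": "servo_tool", "arguments": {
  "linear": [
    [0,0,0.005],
    [0,0,0.005],
    [0,0,0.005],
    [0,0,0],
    [0,0,0],
    [0,0,0],
    [0,0,0],
    [0,0,0]
  ],
  "spin": [0,0,0,0,0,0,0,0]
}}

```text
time: 24.85
tool_pos: [443.6, -319.9, 25.0]
tcp_rot: [3.141, 0.0, 1.764]
contact_force: [-1.2, 1.6, 6.0]
grip_width: 15.8
finger_force: 30.0
```

>>> {"name": "servo_tool", "arguments": {
  "linear": [
    [0,0,0],
    [0,0,0],
    [0,0,0],
    [0,0,0],
    [0,0,-0.1],
    [0,0,-0.15],
    [0,0,-0.2],
    [0,0,0]
  ],
  "spin": [0,0,0,0,0,0,0,0],
  "hand": 0
}}

```text
time: 25.85
tool_pos: [444.9, -321.1, 117.5]
tcp_rot: [3.138, 0.005, 1.764]
contact_force: [0.4, 0.6, -0.7]
grip_width: 45.8
finger_force: 0.0
```

Run:
```python
from plan import *
from seg import blobs
np.set_printoptions(precision=1,suppress=True)
a=cap('top','top8');b=cap('side','side8');im=cv2.imread('pics/top0.png')
C=np.array([onz(a,149.6+x/4,149.6+(y-280)/4,49)[:2] for x,y in[(42,410),(205,335),(275,458),(118,535)]])
print('rim',C,C.mean(0),[np.linalg.norm(C[i]-C[i-1]) for i in range(4)],[np.degrees(np.arctan2(*(C[i]-C[i-1])[::-1])) for i in range(4)])
m,bl=blobs(im,[50,40,30],[90,255,255],(150,150,250,235),20)
r=cv2.minAreaRect(np.argwhere(cv2.morphologyEx(m,cv2.MORPH_OPEN,np.ones((7,7))))[:,::-1].astype(np.float32))
bx=cv2.boxPoints(r);print('open rect',[onz(a,*p,49)[:2] for p in bx],onz(a,*r[0],49),r)
h=m.copy();h[:206]=0;h[:,:193]=0
P=np.argwhere(h)[:,::-1];print('handle px',len(P),P.min(0),P.max(0));w=np.array([onz(a,*p,46)[:2] for p in P]);print(w.mean(0),w.min(0),w.max(0))
v=np.linalg.svd(w-w.mean(0))[2][0];print('dir',np.degrees(np.arctan2(v[1],v[0])))
mm=blobs(im,[8,80,120],[20,200,255],(150,150,245,235),200)
for q in mm[1]:
  bx=cv2.boxPoints(q[3]);print('mat',q[0],[onz(a,*p,4)[:2] for p in bx],onz(a,*q[3][0],4))
```

```text
rim [[537.3 436.5]
 [589.6 330.8]
 [506.4 279.6]
 [454.1 380.3]] [521.9 356.8] [np.float64(100.41969731242152), np.float64(117.93951266017275), np.float64(97.72781812015432), np.float64(113.49179290717467)] [np.float64(34.05006097050947), np.float64(-63.66760674443812), np.float64(-148.37388649024547), np.float64(117.4426617554273)]
open rect [array([500.2, 388.9]), array([500.4, 373. ]), array([484.3, 372. ]), array([484.2, 387.8])] [492.3 380.4  49. ] ((180.0, 199.0), (6.0, 6.0), 90.0)
handle px 74 [194 206] [208 225]
[450.4 322.3] [424.3 303.6] [474.5 343.2]
dir -149.4039202682921
mat 5646 [array([637.9, 491.2]), array([640.5, 225.6]), array([404. , 216.2]), array([401.5, 472.7])] [518.9 351.3   4. ]
```

```bash
sed -i 's/DO=np.array(.*);DT/DO=np.array([593.,79.2]);DT/' plan.py
python3 - <<'E'
from plan import *
np.set_printoptions(precision=1,suppress=True)
a=cap('top')
C=np.array([onz(a,u,v,4)[:2] for u,v in[(213.9,153.9),(155.9,183.4),(181,229),(237.6,197.1)]])
print(C,C.mean(0),[np.linalg.norm(C[i]-C[i-1]) for i in range(4)],[np.degrees(np.arctan2(*(C[i]-C[i-1])[::-1])) for i in range(4)])
s=plan([(440,-60,140,64,8),(439.5,315.5,125,28,10),(439.5,315.5,39,28,6)]);print(s)
E
```

```text
[[628.3 310.1]
 [542.1 467.2]
 [416.  389. ]
 [505.7 238. ]] [523. 351.] [np.float64(142.216821140644), np.float64(179.25172849524273), np.float64(148.43538151362608), np.float64(175.6424121223109)] [np.float64(30.45951317811237), np.float64(118.73692911514833), np.float64(-148.17775436946175), np.float64(-59.28336003422752)]
at [ 443.1 -319.4  113.7] 101.09 rp [-179.9   -0.1] w 46.1 t 26.0
[[0.159,0.029,-0.016],[0.161,0.016,-0.016],[0.162,0.003,-0.017],[0.162,-0.01,-0.016],[0.161,-0.023,-0.017],[0.158,-0.036,-0.016],[0.155,-0.048,-0.017],[0.15,-0.061,-0.016]] [0.052,0.051,0.052,0.051,0.052,0.051,0.052,0.051]
[[0.169,-0.083,0.007],[0.163,-0.093,0.008],[0.157,-0.103,0.007],[0.15,-0.113,0.008],[0.143,-0.122,0.007],[0.135,-0.13,0.008],[0.127,-0.139,0.007],[0.117,-0.146,0.008]] [0.04,0.04,0.04,0.04,0.04,0.04,0.04,0.04]
[[0.108,-0.153,0.007],[0.099,-0.16,0.008],[0.0,0.0,0.072],[0.0,0.0,0.072],[0.0,0.0,0.071],[0.0,0.0,0.072],[0.0,0.0,0.071],[0.0,0.0,0.072]] [0.04,0.04,0.0,0.0,0.0,0.0,0.0,0.0]
(array([439.6, 315.5,  38.9]), np.float64(28.00999583419052))
```

>>> {"name": "servo_tool", "arguments": {
  "linear": [
    [0.159,0.029,-0.016],
    [0.161,0.016,-0.016],
    [0.162,0.003,-0.017],
    [0.162,-0.01,-0.016],
    [0.161,-0.023,-0.017],
    [0.158,-0.036,-0.016],
    [0.155,-0.048,-0.017],
    [0.15,-0.061,-0.016]
  ],
  "spin": [0.052,0.051,0.052,0.051,0.052,0.051,0.052,0.051]
}}

```text
time: 27.0
tool_pos: [439.6, -59.2, 139.6]
tcp_rot: [-3.139, 0.0, 1.114]
contact_force: [1.1, 0.1, 1.0]
grip_width: 46.2
finger_force: 0.0
```

>>> {"name": "servo_tool", "arguments": {
  "linear": [
    [0.169,-0.083,0.007],
    [0.163,-0.093,0.008],
    [0.157,-0.103,0.007],
    [0.15,-0.113,0.008],
    [0.143,-0.122,0.007],
    [0.135,-0.13,0.008],
    [0.127,-0.139,0.007],
    [0.117,-0.146,0.008]
  ],
  "spin": [0.04,0.04,0.04,0.04,0.04,0.04,0.04,0.04]
}}

```text
time: 28.0
tool_pos: [439.2, 240.9, 127.2]
tcp_rot: [-3.141, 0.003, 0.613]
contact_force: [1.0, 0.6, -0.2]
grip_width: 46.0
finger_force: 0.0
```

```bash
python3 plan.py 439.5 315.5 110 29 4 439.5 315.5 39 29 4
```

```text
at [439.2 240.9 127.2] 35.1 rp [-1.7997e+02  1.6000e-01] w 46.0 t 28.0
[[0.054,-0.076,0.022],[0.052,-0.077,0.021],[0.05,-0.079,0.022],[0.047,-0.08,0.021],[0.0,0.0,0.089],[0.0,0.0,0.089],[0.0,0.0,0.089],[0.0,0.0,0.088]] [0.017,0.017,0.017,0.017,-0.0,-0.0,-0.0,-0.0]
```

>>> {"name": "servo_tool", "arguments": {
  "linear": [
    [0.054,-0.076,0.022],
    [0.052,-0.077,0.021],
    [0.05,-0.079,0.022],
    [0.047,-0.08,0.021],
    [0,0,0.089],
    [0,0,0.089],
    [0,0,0.089],
    [0,0,0.088]
  ],
  "spin": [0.017,0.017,0.017,0.017,0,0,0,0]
}}

```text
time: 29.0
tool_pos: [439.2, 313.9, 38.4]
tcp_rot: [-3.142, 0.003, 0.508]
contact_force: [-0.2, 0.4, 0.6]
grip_width: 45.9
finger_force: 0.0
```

>>> {"name": "servo_tool", "arguments": {
  "linear": [
    [0,0,0],
    [0,0,0],
    [0,0,0],
    [0,0,0],
    [0,0,0],
    [0,0,0],
    [0,0,0],
    [0,0,0]
  ],
  "spin": [0,0,0,0,0,0,0,0],
  "hand": -1
}}

```text
time: 30.0
tool_pos: [440.3, 314.5, 40.7]
tcp_rot: [3.142, -0.0, 0.508]
contact_force: [-1.5, 0.4, 4.2]
grip_width: 11.9
finger_force: 29.9
```

>>> {"name": "servo_tool", "arguments": {
  "linear": [
    [0,0,-0.03],
    [0,0,-0.06],
    [0,0,-0.08],
    [0,0,-0.08],
    [0,0,-0.05],
    [0,0,0],
    [0,0,0],
    [0,0,0]
  ],
  "spin": [0,0,0,0,0,0,0,0]
}}

```text
time: 31.0
tool_pos: [439.8, 314.2, 99.9]
tcp_rot: [3.142, 0.001, 0.508]
contact_force: [0.2, -0.3, -1.7]
grip_width: 11.7
finger_force: 29.9
```

Run:
```python
from plan import *
b=cap('side','side9');a=cap('top','top9')
f=lambda I,x0,y0,x1,y1,s:cv2.resize(I[y0:y1,x0:x1],None,fx=s,fy=s,interpolation=cv2.INTER_CUBIC)
cv2.imwrite('pics/c9.png',np.hstack([f(a['frame'],130,130,260,270,3),f(b['frame'],160,180,290,320,3)]))
p=disp(-193,-28);q=disp(-98,-28);print(p,q)
s=plan([(*p,99,4.4,16),(*p,57,4.4,8),(*q,57,4.4,8)]);print(s)
```

```text
[402.71695161  36.47575051] [497.43696307  43.76405818]
at [439.9 314.3  99.9] 29.09 rp [1.8e+02 6.0e-02] w 11.6 t 31.1
[[-0.052,0.07,0.0],[-0.05,0.072,0.0],[-0.049,0.073,0.0],[-0.047,0.074,0.0],[-0.045,0.075,0.0],[-0.043,0.077,0.0],[-0.04,0.078,0.0],[-0.038,0.079,0.001]] [0.017,0.017,0.017,0.017,0.017,0.017,0.017,0.017]
[[-0.036,0.08,0.0],[-0.034,0.081,0.001],[-0.032,0.081,0.0],[-0.03,0.082,0.001],[-0.028,0.083,0.0],[-0.025,0.084,0.001],[-0.023,0.084,0.0],[-0.021,0.085,0.001]] [0.017,0.017,0.017,0.017,0.018,0.017,0.018,0.017]
[[0.0,0.0,0.026],[0.0,0.0,0.026],[0.0,0.0,0.026],[0.0,0.0,0.026],[0.0,0.0,0.026],[0.0,0.0,0.027],[0.0,0.0,0.026],[0.0,0.0,0.027]] [0.0,0.0,0.0,0.0,0.0,0.0,0.0,0.0]
[[0.059,0.0,0.0],[0.059,0.0,0.0],[0.06,0.0,0.0],[0.059,0.0,0.0],[0.06,0.0,0.0],[0.059,0.0,0.0],[0.06,0.0,0.0],[0.059,0.001,0.0]] [0.0,0.0,0.0,0.0,0.0,0.0,0.0,0.0]
(array([497.38893535,  43.6636821 ,  56.9451565 ]), np.float64(4.430396718196985))
```

View pics/c9.png

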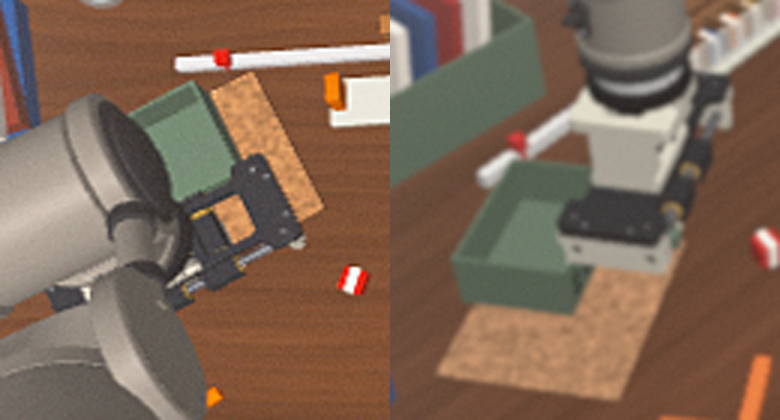

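Run:
```python
from plan import *
p=disp(-208,-28);q=disp(-98,-28);print(p,q)
s=plan([(395,245,99,22,6),(382,145,99,12,5),(*p,90,4.4,5),(*p,57,4.4,4),(*q,57,4.4,8),(*q,42,4.4,4)]);print(s)
```

```text
[387.76116032  35.32496509] [497.43696307  43.76405818]
at [439.9 314.3  99.9] 29.09 rp [1.8e+02 6.0e-02] w 11.6 t 31.1
[[-0.061,0.032,0.001],[-0.06,0.034,0.001],[-0.059,0.035,0.001],[-0.059,0.036,0.001],[-0.058,0.037,0.0],[-0.057,0.038,0.001],[-0.05,0.088,0.0],[-0.046,0.089,0.0]] [0.013,0.013,0.013,0.013,0.013,0.014,0.022,0.022]
[[-0.043,0.091,0.0],[-0.04,0.093,0.0],[-0.037,0.094,0.0],[-0.017,0.108,0.009],[-0.014,0.109,0.009],[-0.012,0.109,0.009],[-0.008,0.11,0.009],[-0.006,0.11,0.009]] [0.022,0.022,0.023,0.017,0.017,0.017,0.017,0.016]
[[0.0,0.0,0.041],[0.0,0.0,0.041],[0.0,0.0,0.041],[0.0,0.0,0.042],[0.069,0.0,0.0],[0.069,0.0,0.0],[0.069,0.0,0.0],[0.069,0.0,0.0]] [0.0,0.0,0.0,0.0,0.0,0.0,0.0,0.0]
[[0.068,0.0,0.0],[0.069,0.0,0.0],[0.068,0.0,0.0],[0.069,0.0,0.0],[0.0,0.0,0.019],[0.0,0.0,0.019],[0.0,0.0,0.018],[0.0,0.0,0.019]] [0.0,0.0,0.0,0.0,0.0,0.0,0.0,0.0]
(array([497.44577921,  43.72756644,  41.9451565 ]), np.float64(4.430396718196981))
```

>>> {"name": "servo_tool", "arguments": {
  "linear": [
    [-0.061,0.032,0.001],
    [-0.06,0.034,0.001],
    [-0.059,0.035,0.001],
    [-0.059,0.036,0.001],
    [-0.058,0.037,0],
    [-0.057,0.038,0.001],
    [-0.05,0.088,0],
    [-0.046,0.089,0]
  ],
  "spin": [0.013,0.013,0.013,0.013,0.013,0.014,0.022,0.022]
}}

```text
time: 32.1
tool_pos: [389.6, 204.3, 99.6]
tcp_rot: [3.141, -0.0, 0.313]
contact_force: [-0.7, -0.2, -1.9]
grip_width: 11.6
finger_force: 29.9
```

>>> {"name": "servo_tool", "arguments": {
  "linear": [
    [-0.043,0.091,0],
    [-0.04,0.093,0],
    [-0.037,0.094,0],
    [-0.017,0.108,0.009],
    [-0.014,0.109,0.009],
    [-0.012,0.109,0.009],
    [-0.008,0.11,0.009],
    [-0.006,0.11,0.009]
  ],
  "spin": [0.022,0.022,0.023,0.017,0.017,0.017,0.017,0.016]
}}

```text
time: 33.1
tool_pos: [387.7, 34.4, 90.6]
tcp_rot: [3.141, -0.001, 0.076]
contact_force: [0.2, -0.9, -1.1]
grip_width: 11.8
finger_force: 29.9
```

>>> {"name": "servo_tool", "arguments": {
  "linear": [
    [0,0,0.041],
    [0,0,0.041],
    [0,0,0.041],
    [0,0,0.042],
    [0,0,0],
    [0,0,0],
    [0,0,0],
    [0,0,0]
  ],
  "spin": [0,0,0,0,0,0,0,0]
}}

```text
time: 34.1
tool_pos: [388.2, 35.4, 57.7]
tcp_rot: [3.141, -0.001, 0.077]
contact_force: [0.4, -0.0, -0.6]
grip_width: 11.8
finger_force: 29.9
```

Run:
```python
from plan import *
q=disp(-98,-28)
plan([(*q,57,4.4,8),(*q,43,4.4,8)])
```

```text
at [388.2  35.4  57.7] 4.43 rp [ 1.7999e+02 -4.0000e-02] w 11.8 t 34.1
[[0.068,0.0,0.0],[0.069,0.0,0.001],[0.068,0.0,0.0],[0.069,0.0,0.001],[0.068,0.0,0.0],[0.069,0.0,0.001],[0.068,0.0,0.0],[0.069,0.0,0.001]] [0.0,0.0,0.0,0.0,0.0,0.0,0.0,0.0]
[[0.0,0.0,0.009],[0.0,0.0,0.009],[0.0,0.0,0.009],[0.0,0.0,0.009],[0.0,0.0,0.008],[0.0,0.0,0.009],[0.0,0.0,0.008],[0.0,0.0,0.009]] [0.0,0.0,0.0,0.0,0.0,0.0,0.0,0.0]
```

>>> {"name": "servo_tool", "arguments": {
  "linear": [
    [0.068,0,0],
    [0.069,0,0],
    [0.068,0,0],
    [0.069,0,0],
    [0.068,0,0],
    [0.069,0,0],
    [0.068,0,0],
    [0.069,0,0]
  ],
  "spin": [0,0,0,0,0,0,0,0]
}}

```text
time: 35.1
tool_pos: [498.1, 43.9, 57.4]
tcp_rot: [3.142, 0.0, 0.077]
contact_force: [1.7, -0.1, -2.1]
grip_width: 11.7
finger_force: 29.9
```

>>> {"name": "servo_tool", "arguments": {
  "linear": [
    [0,0,0.02],
    [0,0,0.02],
    [0,0,0.02],
    [0,0,0.02],
    [0,0,0.01],
    [0,0,0.005],
    [0,0,0.005],
    [0,0,0]
  ],
  "spin": [0,0,0,0,0,0,0,0]
}}

```text
time: 36.1
tool_pos: [497.4, 43.8, 37.6]
tcp_rot: [3.141, -0.0, 0.077]
contact_force: [-0.5, -1.1, -0.9]
grip_width: 11.6
finger_force: 29.9
```

Run:
```python
from plan import *
b=cap('side','side10');a=cap('top','top10')
f=lambda I,x0,y0,x1,y1,s:cv2.resize(I[y0:y1,x0:x1],None,fx=s,fy=s,interpolation=cv2.INTER_CUBIC)
cv2.imwrite('pics/c10.png',np.hstack([f(a['frame'],220,120,350,220,3),f(b['frame'],210,150,340,250,3)]))
print(monitor.get_obs()['contact_force'],monitor.get_obs()['tool_pos'])
```

```text
[ 0.74071472 -0.72258018 -1.06070549] [497.37408528  43.81655052  37.60095762]
```

View pics/c10.png

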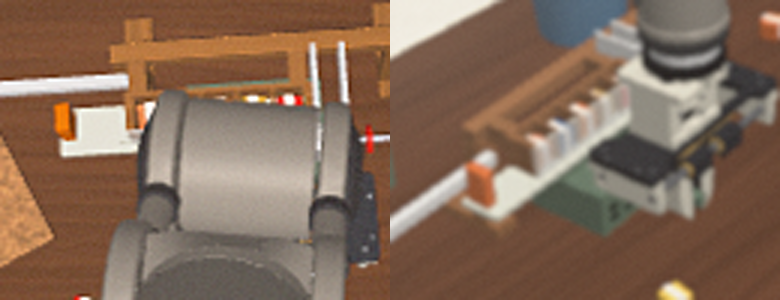

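>>> {"name": "servo_tool", "arguments": {
  "linear": [
    [0,0,0.004],
    [0,0,0],
    [0,0,0],
    [0,0,0],
    [0,0,0],
    [0,0,0],
    [0,0,0],
    [0,0,0]
  ],
  "spin": [0,0,0,0,0,0,0,0]
}}

```text
time: 37.2
tool_pos: [497.2, 43.8, 36.7]
tcp_rot: [3.141, 0.0, 0.077]
contact_force: [-3.0, -0.3, 5.0]
grip_width: 11.5
finger_force: 29.9
```

>>> {"name": "servo_tool", "arguments": {
  "linear": [
    [0,0,0],
    [0,0,0],
    [0,0,0],
    [0,0,0],
    [0,0,-0.05],
    [0,0,-0.15],
    [-0.05,0,-0.2],
    [-0.1,0,-0.2]
  ],
  "spin": [0,0,0,0,0,0,0,0],
  "hand": -0.3
}}

```text
time: 38.2
tool_pos: [467.5, 41.5, 158.5]
tcp_rot: [3.141, -0.001, 0.077]
contact_force: [1.1, 0.6, -0.0]
grip_width: 32.2
finger_force: 0.0
```

>>> {"name": "servo_tool", "arguments": {
  "linear": [
    [0,0,-0.2],
    [0,0,0],
    [0,0,0],
    [0,0,0],
    [0,0,0],
    [0,0,0],
    [0,0,0],
    [0,0,0]
  ],
  "spin": [0,0,0,0,0,0,0,0],
  "hand": -0.35
}}

```text
time: 39.2
tool_pos: [467.4, 41.5, 196.6]
tcp_rot: [3.142, 0.0, 0.077]
contact_force: [0.4, 0.2, 0.8]
grip_width: 29.8
finger_force: 0.0
```

Run:
```python
from plan import *
from seg import blobs
np.set_printoptions(precision=1,suppress=True)
a=cap('top','top11');b=cap('side','side11')
for n,d,roi in(('t',a,(225,145,260,175)),('s',b,(220,190,260,225))):
  for q in blobs(d['frame'],[3,140,110],[20,255,255],roi,10)[1]:print(n,q[0],q[1],q[2])
g=disp(0,131);print(g,proj(a,[*g,108]),proj(b,[*g,108]),proj(a,[*g,122]))
plan([(*g,190,4.4,8),(*g,110,4.4,8)])
```

```text
t 11 [230. 145.] [225 145  11   1]
t 387 [235.7 162.1] [225 151  30  24]
s 85 [239.7 210.8] [236 204   8  14]
[582.9 209.8] [241.3 160.7] [240.6 209.1] [240.2 159.3]
at [467.4  41.5 196.7] 4.43 rp [180.   0.] w 29.8 t 39.3
[[0.08,-0.099,0.004],[0.08,-0.099,0.004],[0.08,-0.099,0.004],[0.08,-0.099,0.004],[0.08,-0.1,0.004],[0.08,-0.099,0.004],[0.081,-0.1,0.005],[0.08,-0.099,0.004]] [0.0,0.0,0.0,0.0,0.0,0.0,0.0,0.0]
[[0.0,0.0,0.05],[0.0,0.0,0.05],[0.0,0.0,0.05],[0.0,0.0,0.05],[0.0,0.0,0.05],[0.0,0.0,0.05],[0.0,0.0,0.05],[0.0,0.0,0.05]] [0.0,0.0,0.0,0.0,0.0,0.0,0.0,0.0]
```

>>> {"name": "servo_tool", "arguments": {
  "linear": [
    [0.08,-0.099,0.004],
    [0.08,-0.099,0.004],
    [0.08,-0.099,0.004],
    [0.08,-0.099,0.004],
    [0.08,-0.1,0.004],
    [0.08,-0.099,0.004],
    [0.081,-0.1,0.005],
    [0.08,-0.099,0.004]
  ],
  "spin": [0,0,0,0,0,0,0,0]
}}

```text
time: 40.3
tool_pos: [583.3, 210.5, 189.9]
tcp_rot: [3.141, 0.0, 0.077]
contact_force: [0.9, 0.3, 0.6]
grip_width: 29.8
finger_force: 0.0
```

>>> {"name": "servo_tool", "arguments": {
  "linear": [
    [0,0,0.05],
    [0,0,0.05],
    [0,0,0.05],
    [0,0,0.05],
    [0,0,0.05],
    [0,0,0.05],
    [0,0,0.05],
    [0,0,0.05]
  ],
  "spin": [0,0,0,0,0,0,0,0]
}}

```text
time: 41.3
tool_pos: [582.9, 209.8, 109.4]
tcp_rot: [3.142, -0.0, 0.077]
contact_force: [0.1, -0.6, 0.5]
grip_width: 30.0
finger_force: 0.0
```

>>> {"name": "servo_tool", "arguments": {
  "linear": [
    [0,0,0],
    [0,0,0],
    [0,0,0],
    [0,0,0],
    [0,0,0],
    [0,0,0],
    [0,0,0],
    [0,0,0]
  ],
  "spin": [0,0,0,0,0,0,0,0],
  "hand": -1
}}

```text
time: 42.3
tool_pos: [583.0, 211.2, 110.3]
tcp_rot: [-3.14, -0.001, 0.078]
contact_force: [0.2, 6.5, -2.8]
grip_width: 11.8
finger_force: 30.0
```

Run:
```python
from plan import *
o=monitor.get_obs();print(o['tool_pos'],np.degrees(o['tcp_rot'][2]),o['contact_force'],o['grip_width'],disp(0,131),disp(0,228))
```

```text
[583.01178998 211.21353835 110.33655373] 4.445999892193484 [ 0.16613238  6.53963167 -2.78721261] 11.78086775298605 [582.94980732 209.81391054] [575.50806159 306.52802751]
```

>>> {"name": "servo_tool", "arguments": {
  "linear": [
    [0,-0.05,0],
    [0,-0.075,0],
    [0,-0.08,0],
    [0,-0.08,0],
    [0,-0.08,0],
    [0,-0.06,0],
    [0,-0.04,0],
    [0,-0.02,0]
  ],
  "spin": [0,0,0,0,0,0,0,0]
}}

```text
time: 43.3
tool_pos: [575.6, 307.0, 110.2]
tcp_rot: [-3.141, -0.001, 0.078]
contact_force: [1.9, -2.6, 0.4]
grip_width: 11.8
finger_force: 30.0
```

>>> {"name": "servo_tool", "arguments": {
  "linear": [
    [0,0,0],
    [0,0,0],
    [0,0,0],
    [0,0,0],
    [0,0,0],
    [0,0,0],
    [0,0,0],
    [0,0,0]
  ],
  "spin": [0,0,0,0,0,0,0,0]
}}

```text
time: 44.3
tool_pos: [575.6, 306.5, 110.3]
tcp_rot: [3.142, -0.0, 0.077]
contact_force: [1.5, 0.9, 3.2]
grip_width: 11.6
finger_force: 30.0
```

Run:
```python
from plan import *
o=monitor.get_obs();print(o['tool_pos'],o['contact_force'],np.linalg.norm(o['tool_pos'][:2]-[583.0,211.2]))
b=cap('side','side12');a=cap('top','top12')
f=lambda I,x0,y0,x1,y1,s:cv2.resize(I[y0:y1,x0:x1],None,fx=s,fy=s,interpolation=cv2.INTER_CUBIC)
cv2.imwrite('pics/c12.png',np.hstack([f(a['frame'],190,130,340,220,2.6),f(b['frame'],180,150,330,250,2.6)[:234]]))
```

```text
[575.62443495 306.45539953 110.26736928] [1.52984413 0.85506814 3.17766306] 95.5405154825419
```

View pics/c12.png

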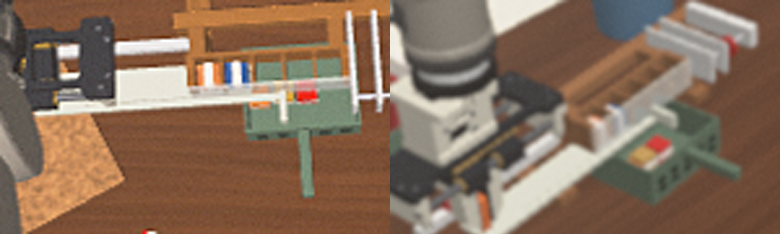

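>>> {"name": "servo_tool", "arguments": {
  "linear": [
    [0,-0.005,0],
    [0,0,0],
    [0,0,0],
    [0,0,0],
    [0,0.03,0],
    [0,0.06,0],
    [0,0.07,0],
    [0,0.08,0]
  ],
  "spin": [0,0,0,0,0,0,0,0]
}}

```text
time: 45.4
tool_pos: [579.3, 258.6, 110.2]
tcp_rot: [-3.141, -0.0, 0.077]
contact_force: [4.1, 1.8, 5.0]
grip_width: 11.8
finger_force: 30.0
```

>>> {"name": "servo_tool", "arguments": {
  "linear": [
    [0,0.08,0],
    [0,0.08,0],
    [0,0.05,0],
    [0,0.03,0],
    [0,0.015,0],
    [0,0.005,0],
    [0,0,0],
    [0,0,0]
  ],
  "spin": [0,0,0,0,0,0,0,0]
}}

```text
time: 46.4
tool_pos: [583.0, 211.1, 110.3]
tcp_rot: [-3.136, -0.001, 0.078]
contact_force: [3.8, 17.3, 4.1]
grip_width: 11.8
finger_force: 30.0
```

>>> {"name": "servo_tool", "arguments": {
  "linear": [
    [0,-0.005,0],
    [0,-0.005,0],
    [0,0,0],
    [0,0,0],
    [0,0,0],
    [0,0,0],
    [0,0,0],
    [0,0,0]
  ],
  "spin": [0,0,0,0,0,0,0,0]
}}

```text
time: 47.4
tool_pos: [582.9, 211.2, 110.3]
tcp_rot: [-3.139, -0.001, 0.078]
contact_force: [3.0, 8.8, 3.5]
grip_width: 11.8
finger_force: 30.0
```

>>> {"name": "servo_tool", "arguments": {
  "linear": [
    [0,0,0],
    [0,0,0],
    [0,0,0],
    [0,0,-0.05],
    [0,0,-0.15],
    [0,0,-0.2],
    [0,0,-0.1],
    [0,0,0]
  ],
  "spin": [0,0,0,0,0,0,0,0],
  "hand": -0.35
}}

```text
time: 48.4
tool_pos: [583.8, 209.9, 212.4]
tcp_rot: [-3.141, -0.004, 0.077]
contact_force: [0.6, 0.6, 0.3]
grip_width: 29.9
finger_force: 0.0
```

Run:
```python
from plan import *
q=disp(-98,-28);r=disp(-150,-28)
print(plan([(*r,200,4.4,8),(*r,110,4.4,5),(*q,110,4.4,3)]))
```

```text
at [583.8 209.9 212.4] 4.43 rp [-179.97   -0.25] w 29.9 t 48.4
[[-0.094,0.099,0.008],[-0.094,0.099,0.008],[-0.094,0.099,0.008],[-0.095,0.1,0.008],[-0.094,0.099,0.008],[-0.095,0.1,0.007],[-0.094,0.099,0.008],[-0.095,0.1,0.007]] [0.0,0.0,0.0,0.0,0.0,0.0,0.0,0.0]
[[0.0,0.0,0.09],[0.0,0.0,0.09],[0.0,0.0,0.09],[0.0,0.0,0.09],[0.0,0.0,0.09],[0.087,0.0,0.0],[0.087,0.0,0.0],[0.086,0.0,0.0]] [0.0,0.0,0.0,0.0,0.0,0.0,0.0,0.0]
(array([497.34541319,  43.68904961, 110.0311011 ]), np.float64(4.42527571008514))
```

Run:
```python
from plan import *
from seg import blobs
np.set_printoptions(precision=1,suppress=True)
a=cap('top');I=cv2.imread('pics/top12.png')
m,bl=blobs(I,[50,40,30],[90,255,255],(270,184,340,220),10)
P=np.argwhere(m)[:,::-1];P=P[P[:,1]>=187];w=np.array([onz(a,*p,42)[:2] for p in P]);print(len(P),P.min(0),P.max(0),w.mean(0),w.min(0))
v=np.polyfit(w[:,0],w[:,1],1);print(np.degrees(np.arctan(v[0])),np.polyval(v,497.3),disp(-115,-28))
```

```text
57 [306 187] [309 205] [504.   43.3] [480.4  38.9]
4.8350079739214085 42.76934690494211 [480.5  42.5]
```

>>> {"name": "servo_tool", "arguments": {
  "linear": [
    [-0.094,0.099,0.008],
    [-0.094,0.099,0.008],
    [-0.094,0.099,0.008],
    [-0.095,0.1,0.008],
    [-0.094,0.099,0.008],
    [-0.095,0.1,0.007],
    [-0.094,0.099,0.008],
    [-0.095,0.1,0.007]
  ],
  "spin": [0,0,0,0,0,0,0,0]
}}

```text
time: 49.45
tool_pos: [443.2, 39.0, 196.4]
tcp_rot: [-3.141, 0.003, 0.077]
contact_force: [0.2, -0.3, -0.2]
grip_width: 30.0
finger_force: 0.0
```

>>> {"name": "servo_tool", "arguments": {
  "linear": [
    [0,0,0.09],
    [0,0,0.09],
    [0,0,0.09],
    [0,0,0.09],
    [0,0,0.09],
    [0.087,0,0],
    [0.087,0,0],
    [0.086,0,0]
  ],
  "spin": [0,0,0,0,0,0,0,0]
}}

```text
time: 50.45
tool_pos: [496.0, 43.6, 106.4]
tcp_rot: [-3.141, 0.003, 0.077]
contact_force: [0.5, -0.8, -0.1]
grip_width: 30.0
finger_force: 0.0
```

>>> {"name": "servo_tool", "arguments": {
  "linear": [
    [0,0,0.06],
    [0,0,0.06],
    [0,0,0.06],
    [0,0,0.06],
    [0,0,0.06],
    [0,0,0.03],
    [0,0,0.015],
    [0,0,0]
  ],
  "spin": [0,0,0,0,0,0,0,0]
}}

```text
time: 51.45
tool_pos: [496.6, 43.6, 38.7]
tcp_rot: [3.141, -0.0, 0.077]
contact_force: [0.2, 0.7, 0.3]
grip_width: 30.0
finger_force: 0.0
```

>>> {"name": "servo_tool", "arguments": {
  "linear": [
    [0,0,0],
    [0,0,0],
    [0,0,0],
    [0,0,0],
    [0,0,0],
    [0,0,0],
    [0,0,0],
    [0,0,0]
  ],
  "spin": [0,0,0,0,0,0,0,0],
  "hand": -1
}}

```text
time: 52.45
tool_pos: [496.6, 43.6, 38.8]
tcp_rot: [3.141, -0.0, 0.077]
contact_force: [-0.2, 1.0, 3.6]
grip_width: 11.6
finger_force: 30.0
```

>>> {"name": "servo_tool", "arguments": {
  "linear": [
    [0,0,-0.02],
    [0,0,-0.03],
    [0,0,-0.04],
    [0,0,0],
    [-0.03,0,0],
    [-0.06,0,0],
    [-0.09,0,0],
    [-0.09,0,0]
  ],
  "spin": [0,0,0,0,0,0,0,0]
}}

```text
time: 53.45
tool_pos: [441.0, 39.4, 56.5]
tcp_rot: [-3.142, 0.001, 0.077]
contact_force: [-0.3, 0.3, -1.9]
grip_width: 12.0
finger_force: 30.0
```

Run:
```python
from plan import *
p=disp(-208,-28)
y=np.radians(30);h=np.array([524,353])-98*np.array([np.cos(y),np.sin(y)]);print(h)
print(plan([(*p,60,4.4,4),(*p,100,4.4,4),(382,145,103,12,8),(395,245,103,22,8),(*h,103,30,8)]))
```

```text
[439.12951043 304.        ]
at [441.   39.4  56.5] 4.43 rp [-1.8e+02  6.0e-02] w 12.0 t 53.45
[[-0.067,0.0,-0.004],[-0.067,0.0,-0.005],[-0.066,0.0,-0.004],[-0.067,0.0,-0.005],[0.0,0.0,-0.05],[0.0,0.0,-0.05],[0.0,0.0,-0.05],[0.0,0.0,-0.05]] [0.0,0.0,0.0,0.0,0.0,0.0,0.0,0.0]
[[0.002,-0.069,-0.002],[0.003,-0.069,-0.002],[0.004,-0.068,-0.002],[0.005,-0.068,-0.002],[0.006,-0.068,-0.002],[0.007,-0.069,-0.002],[0.009,-0.068,-0.001],[0.01,-0.068,-0.002]] [-0.011,-0.01,-0.011,-0.01,-0.011,-0.01,-0.011,-0.01]
[[0.021,-0.059,0.0],[0.022,-0.059,0.0],[0.023,-0.059,0.0],[0.025,-0.058,0.0],[0.026,-0.057,0.0],[0.027,-0.057,0.0],[0.029,-0.056,0.0],[0.03,-0.056,0.0]] [-0.014,-0.014,-0.014,-0.014,-0.014,-0.014,-0.014,-0.013]
[[0.039,-0.024,0.0],[0.04,-0.023,0.0],[0.04,-0.022,0.0],[0.041,-0.022,0.0],[0.041,-0.021,0.0],[0.041,-0.02,0.0],[0.042,-0.02,0.0],[0.042,-0.019,0.0]] [-0.011,-0.011,-0.011,-0.011,-0.011,-0.011,-0.012,-0.011]
(array([439.1975185 , 303.98855822, 103.064125  ]), np.float64(29.99454874401135))
```

>>> {"name": "servo_tool", "arguments": {
  "linear": [
    [-0.067,0,-0.004],
    [-0.067,0,-0.005],
    [-0.066,0,-0.004],
    [-0.067,0,-0.005],
    [0,0,-0.05],
    [0,0,-0.05],
    [0,0,-0.05],
    [0,0,-0.05]
  ],
  "spin": [0,0,0,0,0,0,0,0]
}}

```text
time: 54.45
tool_pos: [389.9, 35.3, 101.2]
tcp_rot: [3.141, -0.001, 0.077]
contact_force: [-0.3, 0.8, -1.9]
grip_width: 11.7
finger_force: 30.0
```

Run:
```python
from plan import *
np.set_printoptions(precision=1,suppress=True)
for n,z in(('top',0),('side',0)):
  a=cap(n,n+'13');I=a['frame'];hsv=cv2.cvtColor(cv2.GaussianBlur(I,(3,3),0),cv2.COLOR_BGR2HSV)
  c=proj(a,[524,353,4]).astype(int);print(n,c,hsv[c[1],c[0]],hsv[c[1]+3,c[0]+5],'table',hsv[(230,330)[n=='side'],(200,220)[n=='side']])
  m=cv2.inRange(hsv,np.array([5,60,130]),np.array([22,190,255]))
  m=cv2.morphologyEx(m,cv2.MORPH_CLOSE,np.ones((5,5)));m=cv2.morphologyEx(m,cv2.MORPH_OPEN,np.ones((5,5)))
  k,l=cv2.connectedComponents(m);r=cv2.minAreaRect(np.argwhere(l==l[c[1],c[0]])[:,::-1].astype(np.float32))
  cn=max(cv2.findContours((l==l[c[1],c[0]]).astype(np.uint8),0,2)[0],key=cv2.contourArea)
  ap=cv2.approxPolyDP(cn,6,True)[:,0]
  C=np.array([onz(a,*p,4)[:2] for p in ap]);print(len(cn),ap.tolist(),C,C.mean(0),[np.linalg.norm(C[i]-C[i-1]) for i in range(len(C))])
  M=cv2.moments(cn);print('centroid',onz(a,M['m10']/M['m00'],M['m01']/M['m00'],4))
```

```text
top [196 190] [ 13 140 195] [ 13 138 199] table [ 12 154 129]
261 [[261, 232], [209, 239], [208, 231], [193, 228], [236, 201], [217, 153], [202, 153], [173, 174], [146, 173], [157, 195], [110, 198], [110, 206], [167, 208], [176, 228], [157, 234], [171, 241], [146, 241], [130, 229], [52, 242], [109, 240], [122, 265], [132, 265], [125, 251], [176, 249], [180, 266], [198, 259], [255, 263], [260, 249], [234, 245], [261, 243]] [[409.9 170. ]
 [389.6 310.9]
 [411.3 314.8]
 [419.  356.3]
 [494.8 241.9]
 [631.  301.4]
 [630.6 343.8]
 [569.3 421.4]
 [571.4 497.2]
 [509.4 461.7]
 [499.8 591.2]
 [477.5 589.1]
 [473.4 431.4]
 [418.6 402.8]
 [401.7 453.6]
 [383.1 414. ]
 [382.5 482.1]
 [414.6 528.4]
 [377.3 737.6]
 [384.2 583. ]
 [317.6 541.6]
 [317.9 514.7]
 [355.  536.8]
 [361.7 399. ]
 [316.5 385.1]
 [335.6 337.7]
 [326.4 183.4]
 [363.9 171.1]
 [374.  242.1]
 [380.1 169. ]] [423.3 403.8] [np.float64(29.83537038630839), np.float64(142.43271857955176), np.float64(22.050809972974985), np.float64(42.203640197107696), np.float64(137.18144691741324), np.float64(148.6753656373058), np.float64(42.3256
[... 404 characters left out ...]
5844587098), np.float64(78.41030120600308), np.float64(26.954792754555687), np.float64(43.2471239876464), np.float64(138.030785864065), np.float64(47.302342828131714), np.float64(51.08741669311061), np.float64(154.61300776289323), np.float64(39.46310441721696), np.float64(71.69477598889591), np.float64(73.4157325855525)]
centroid [449.7 383.6   4. ]
side [217 279] [ 13 115 177] [ 13 117 186] table [ 10 130 114]
109 [[204, 253], [176, 305], [236, 313], [257, 260]] [[625.8 314. ]
 [534.4 470.1]
 [408.9 396.4]
 [499.5 243.5]] [517.1 356. ] [np.float64(144.69039670763303), np.float64(180.88580744589856), np.float64(145.53492922765108), np.float64(177.67073597473143)]
centroid [514.1 361.8   4. ]
```

Run:
```python
from plan import *
np.set_printoptions(precision=1,suppress=True)
for n,t in(('top',162),('side',148)):
  a=cap(n);I=cv2.imread('pics/%s13.png'%n);hsv=cv2.cvtColor(cv2.GaussianBlur(I,(3,3),0),cv2.COLOR_BGR2HSV)
  c=proj(a,[524,353,4]).astype(int)
  m=cv2.inRange(hsv,np.array([5,60,t]),np.array([22,190,255]));m=cv2.morphologyEx(m,cv2.MORPH_CLOSE,np.ones((5,5)));m=cv2.morphologyEx(m,cv2.MORPH_OPEN,np.ones((5,5)))
  k,l=cv2.connectedComponents(m);cn=max(cv2.findContours((l==l[c[1],c[0]]).astype(np.uint8),0,2)[0],key=cv2.contourArea)
  W=np.array([onz(a,*p,4)[:2] for p in cn[:,0]],np.float32);r=cv2.minAreaRect(W);print(n,r, r[2])
```

```text
top ((521.0293579101562, 353.0760498046875), (150.40220642089844, 180.8560791015625), 29.650875091552734) 29.650875091552734
side ((518.0980224609375, 356.114990234375), (150.07049560546875, 180.8061981201172), 29.90346908569336) 29.90346908569336
```

Run:
```python
from plan import *
print(plan([(382,145,108,12,6),(395,245,108,22,5),(434.5,305.5,108,29.8,5),(434.5,305.5,60,29.8,4),(434.5,305.5,45,29.8,4)]))
```

```text
at [389.6  35.3 100.5] 4.43 rp [ 1.7999e+02 -3.0000e-02] w 11.4 t 54.65
[[0.001,-0.092,-0.006],[0.003,-0.092,-0.006],[0.005,-0.091,-0.006],[0.007,-0.091,-0.007],[0.008,-0.091,-0.006],[0.011,-0.091,-0.007],[0.033,-0.095,0.0],[0.037,-0.094,0.0]] [-0.014,-0.014,-0.014,-0.014,-0.014,-0.014,-0.022,-0.022]
[[0.04,-0.093,0.0],[0.043,-0.091,0.0],[0.047,-0.09,0.0],[0.059,-0.041,0.0],[0.06,-0.04,0.0],[0.062,-0.038,0.0],[0.062,-0.036,0.0],[0.064,-0.035,0.0]] [-0.022,-0.023,-0.022,-0.017,-0.017,-0.018,-0.017,-0.018]
[[0.0,0.0,0.06],[0.0,0.0,0.06],[0.0,0.0,0.06],[0.0,0.0,0.06],[0.0,0.0,0.019],[0.0,0.0,0.019],[0.0,0.0,0.019],[0.0,0.0,0.018]] [0.0,0.0,0.0,0.0,0.0,0.0,0.0,0.0]
(array([434.53975946, 305.59556128,  45.06176893]), np.float64(29.8135388897207))
```

>>> {"name": "servo_tool", "arguments": {
  "linear": [
    [0.001,-0.092,-0.006],
    [0.003,-0.092,-0.006],
    [0.005,-0.091,-0.006],
    [0.007,-0.091,-0.007],
    [0.008,-0.091,-0.006],
    [0.011,-0.091,-0.007],
    [0.033,-0.095,0],
    [0.037,-0.094,0]
  ],
  "spin": [-0.014,-0.014,-0.014,-0.014,-0.014,-0.014,-0.022,-0.022]
}}

```text
time: 55.65
tool_pos: [386.8, 185.5, 107.4]
tcp_rot: [3.142, 0.001, 0.279]
contact_force: [-0.9, 0.2, -1.1]
grip_width: 11.7
finger_force: 30.0
```

>>> {"name": "servo_tool", "arguments": {
  "linear": [
    [0.04,-0.093,0],
    [0.043,-0.091,0],
    [0.047,-0.09,0],
    [0.059,-0.041,0],
    [0.06,-0.04,0],
    [0.062,-0.038,0],
    [0.062,-0.036,0],
    [0.064,-0.035,0]
  ],
  "spin": [-0.022,-0.023,-0.022,-0.017,-0.017,-0.018,-0.017,-0.018]
}}

```text
time: 56.65
tool_pos: [435.0, 306.2, 107.8]
tcp_rot: [3.141, 0.0, 0.522]
contact_force: [-0.6, 0.6, -2.6]
grip_width: 11.8
finger_force: 30.0
```

```bash
python3 plan.py 434.5 305.5 60 29.8 4 434.5 305.5 45 29.8 4
```

```text
at [435.  306.2 107.8] 29.89 rp [1.7999e+02 1.0000e-02] w 11.8 t 56.65
[[-0.001,0.0,0.06],[-0.001,0.001,0.06],[-0.001,0.0,0.059],[-0.001,0.001,0.06],[0.0,0.0,0.019],[0.0,0.0,0.019],[0.0,0.0,0.018],[0.0,0.0,0.019]] [0.0,0.0,0.001,0.0,0.0,0.0,0.0,0.0]
```

>>> {"name": "servo_tool", "arguments": {
  "linear": [
    [-0.001,0,0.06],
    [-0.001,0.001,0.06],
    [-0.001,0,0.06],
    [-0.001,0.001,0.06],
    [0,0,0.025],
    [0,0,0.025],
    [0,0,0.015],
    [0,0,0]
  ],
  "spin": [0,0,0,0,0,0,0,0]
}}

```text
time: 57.65
tool_pos: [433.9, 304.8, 46.8]
tcp_rot: [3.142, 0.0, 0.52]
contact_force: [-0.2, -0.3, -2.0]
grip_width: 11.8
finger_force: 30.0
```

>>> {"name": "servo_tool", "arguments": {
  "linear": [
    [0,0,0.005],
    [0,0,0.005],
    [0,0,0],
    [0,0,0],
    [0,0,0],
    [0,0,0],
    [0,0,0],
    [0,0,0]
  ],
  "spin": [0,0,0,0,0,0,0,0]
}}

```text
time: 58.65
tool_pos: [433.9, 304.8, 44.9]
tcp_rot: [3.141, 0.0, 0.52]
contact_force: [-0.1, 0.4, -0.7]
grip_width: 11.4
finger_force: 30.0
```

>>> {"name": "servo_tool", "arguments": {
  "linear": [
    [0,0,0.005],
    [0,0,0.005],
    [0,0,0],
    [0,0,0],
    [0,0,0],
    [0,0,0],
    [0,0,0],
    [0,0,0]
  ],
  "spin": [0,0,0,0,0,0,0,0]
}}

```text
time: 59.65
tool_pos: [434.0, 304.8, 43.0]
tcp_rot: [3.141, -0.0, 0.52]
contact_force: [-1.3, -1.1, 3.2]
grip_width: 11.8
finger_force: 30.0
```

>>> {"name": "servo_tool", "arguments": {
  "linear": [
    [0,0,0],
    [0,0,0],
    [0,0,0],
    [0,0,0],
    [0,0,-0.05],
    [0,0,-0.15],
    [0,0,-0.2],
    [0,0,0]
  ],
  "spin": [0,0,0,0,0,0,0,0],
  "hand": -0.2
}}

```text
time: 60.65
tool_pos: [435.8, 305.8, 126.5]
tcp_rot: [3.141, -0.007, 0.52]
contact_force: [0.5, -0.3, 0.2]
grip_width: 36.8
finger_force: 0.0
```

>>> {"name": "servo_tool", "arguments": {
  "linear": [
    [0,0.1,-0.1],
    [0,0.2,0],
    [0,0.2,0],
    [0,0.2,0],
    [0,0.2,0],
    [0,0.2,0],
    [0,0.2,0],
    [0,0,0]
  ],
  "spin": [0,0,0,0,0,0,0,0]
}}

```text
time: 61.65
tool_pos: [564.0, 76.8, 142.2]
tcp_rot: [3.141, 0.001, 0.517]
contact_force: [0.2, -0.2, 0.8]
grip_width: 36.7
finger_force: 0.0
```

```bash
cat > sw.py <<'E'
from plan import *
np.set_printoptions(precision=1,suppress=True)
def sat(n,save):
  a=cap(n,save);I=a['frame'];hsv=cv2.cvtColor(I,cv2.COLOR_BGR2HSV)
  h,s,v=[hsv[...,i].astype(int) for i in range(3)]
  col=(s>190)&(v>150)&((h<9)|(h>172)|((h>21)&(h<32))|((h>=9)&(h<16)&(s>215)))|((s>150)&(v>100)&(h>105)&(h<125))
  wh=(s<60)&(v>190)
  m=cv2.morphologyEx((col|wh).astype(np.uint8),cv2.MORPH_CLOSE,np.ones((3,3)))
  k,l,st,c=cv2.connectedComponentsWithStats(m)
  for i in range(1,k):
    if 20<st[i,4]<200 and col[l==i].any() and wh[l==i].any():
      w=onz(a,*c[i],15);hh=np.median(h[(l==i)&col]);r=cv2.minAreaRect(np.argwhere(l==i)[:,::-1].astype(np.float32))
      if 300<np.hypot(*w[:2])<850:print(n,c[i],st[i],'hue',hh,'w',w,'rect',np.round(r[1],1),round(r[2],1))
  return a
if __name__=='__main__':
  import sys
  sat('top',sys.argv[1]);sat('side',sys.argv[1]+'s');o=monitor.get_obs();print(o['tool_pos'],np.degrees(o['tcp_rot'][2]),o['time'])
E
python3 sw.py top14
```

```text
top [420.7 148.6] [417 144   9  10  78] hue 14.0 w [ 646.3 -270.6   15. ] rect [9. 8.] 90.0
top [195.9 188.8] [191 184  11  10  58] hue 2.0 w [526.  351.3  15. ] rect [8.  7.2] 63.4
top [179.2 198.5] [174 194  11  10  66] hue 15.0 w [498.7 395.4  15. ] rect [8.5 8. ] 63.4
[562.6  79.2 142.2] 29.754187521414764 61.75
```

>>> {"name": "servo_tool", "arguments": {
  "linear": [
    [0,0,-0.15],
    [0,0,-0.15],
    [0,0,0],
    [0,0,0],
    [0,0,0],
    [0,0,0],
    [0,0,0],
    [0,0,0]
  ],
  "spin": [0,0,0,0,0,0,0,0]
}}

```text
time: 62.75
tool_pos: [563.2, 79.2, 202.7]
tcp_rot: [-3.142, 0.0, 0.52]
contact_force: [-0.8, -0.1, 0.4]
grip_width: 36.2
finger_force: 0.0
```

```bash
python3 plan.py 646 -270.5 150 72 14 646 -270.5 100 72 2
```

```text
at [563.2  79.2 202.7] 29.8 rp [-1.8e+02  2.0e-02] w 36.2 t 62.75
[[-0.036,0.123,0.019],[-0.043,0.121,0.019],[-0.049,0.119,0.019],[-0.055,0.116,0.019],[-0.061,0.113,0.019],[-0.067,0.109,0.019],[-0.073,0.106,0.019],[-0.078,0.102,0.019]] [-0.033,-0.034,-0.033,-0.034,-0.033,-0.034,-0.033,-0.034]
[[-0.084,0.097,0.019],[-0.088,0.093,0.018],[-0.093,0.088,0.019],[-0.098,0.083,0.018],[-0.102,0.078,0.019],[-0.106,0.072,0.018],[0.0,0.0,0.125],[0.0,0.0,0.125]] [-0.033,-0.034,-0.033,-0.034,-0.033,-0.034,0.0,0.0]
```

>>> {"name": "servo_tool", "arguments": {
  "linear": [
    [-0.036,0.123,0.019],
    [-0.043,0.121,0.019],
    [-0.049,0.119,0.019],
    [-0.055,0.116,0.019],
    [-0.061,0.113,0.019],
    [-0.067,0.109,0.019],
    [-0.073,0.106,0.019],
    [-0.078,0.102,0.019]
  ],
  "spin": [-0.033,-0.034,-0.033,-0.034,-0.033,-0.034,-0.033,-0.034]
}}

```text
time: 63.75
tool_pos: [611.0, -121.5, 172.4]
tcp_rot: [3.141, -0.0, 0.943]
contact_force: [0.1, -0.6, -0.1]
grip_width: 36.8
finger_force: 0.0
```

>>> {"name": "servo_tool", "arguments": {
  "linear": [
    [-0.084,0.097,0.019],
    [-0.088,0.093,0.018],
    [-0.093,0.088,0.019],
    [-0.098,0.083,0.018],
    [-0.102,0.078,0.019],
    [-0.106,0.072,0.018],
    [0,0,0.125],
    [0,0,0.125]
  ],
  "spin": [-0.033,-0.034,-0.033,-0.034,-0.033,-0.034,0,0]
}}

```text
time: 64.75
tool_pos: [646.1, -271.0, 99.6]
tcp_rot: [3.141, 0.0, 1.256]
contact_force: [0.8, 0.4, -0.9]
grip_width: 36.7
finger_force: 0.0
```

```bash
python3 sw.py top15; python3 plan.py 646 -270.5 21 72 8
```

```text
top [195.8 188.7] [191 184  10  10  57] hue 2.0 w [526.2 351.6  15. ] rect [8.  7.2] 63.4
top [179.1 198.1] [175 194  12   9  61] hue 14.0 w [499.7 395.6  15. ] rect [ 7.2 10.3] 63.4
top [270.5 206.7] [266 202  10  10  71] hue 25.0 w [478.5 144.5  15. ] rect [8.5 8.2] 14.0
top [247.1 222.8] [242 219  11   9  66] hue 2.0 w [433.9 206.8  15. ] rect [8. 8.] 26.6
[ 644.4 -269.7   96.8] 72.00063694257213 64.85
at [ 644.4 -269.7   96.8] 72.0 rp [-1.7964e+02 -6.0000e-02] w 36.4 t 64.85
[[0.0,0.001,0.047],[0.0,0.001,0.047],[0.0,0.001,0.047],[0.0,0.001,0.048],[0.0,0.001,0.047],[0.0,0.001,0.048],[-0.001,0.002,0.047],[0.0,0.001,0.048]] [0.0,0.0,0.0,0.0,0.0,0.0,0.0,0.0]
```

View pics/top15.png

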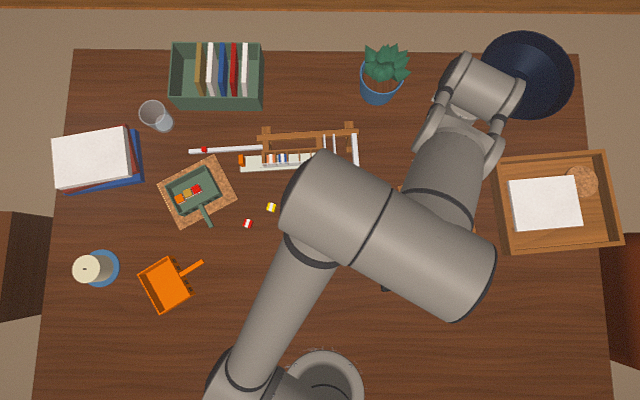

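>>> {"name": "servo_tool", "arguments": {
  "linear": [
    [0,0.001,0.05],
    [0,0.001,0.05],
    [0,0.001,0.05],
    [0,0,0.05],
    [0,0,0.05],
    [0,0,0.05],
    [0,0,0.05],
    [0,0,0.035]
  ],
  "spin": [0,0,0,0,0,0,0,0]
}}

```text
time: 65.85
tool_pos: [646.5, -270.5, 22.5]
tcp_rot: [-3.141, -0.0, 1.257]
contact_force: [-0.6, -0.4, -1.1]
grip_width: 36.8
finger_force: 0.0
```

>>> {"name": "servo_tool", "arguments": {
  "linear": [
    [0,0,0],
    [0,0,0],
    [0,0,0],
    [0,0,0],
    [0,0,0],
    [0,0,0],
    [0,0,0],
    [0,0,0]
  ],
  "spin": [0,0,0,0,0,0,0,0],
  "hand": -1
}}

```text
time: 66.85
tool_pos: [646.7, -270.6, 23.3]
tcp_rot: [3.142, 0.0, 1.257]
contact_force: [0.0, 0.4, 0.2]
grip_width: 27.6
finger_force: 30.0
```

>>> {"name": "servo_tool", "arguments": {
  "linear": [
    [0,0,0],
    [0,0,0],
    [0,0,0],
    [0,0,0],
    [0,0,-0.1],
    [0,0,-0.15],
    [0,0,-0.15],
    [0,0,0]
  ],
  "spin": [0,0,0,0,0,0,0,0],
  "hand": -0.2
}}

```text
time: 67.85
tool_pos: [648.5, -271.5, 108.0]
tcp_rot: [3.134, 0.001, 1.257]
contact_force: [0.1, 0.3, -0.1]
grip_width: 36.7
finger_force: 0.0
```

```bash
cat > yaw.py <<'E'
from plan import *
np.set_printoptions(precision=1,suppress=True)
def cube(fn,d,u,v,z=22,r=9,s=6):
  I=cv2.imread(fn);u0,v0=int(u)-r,int(v)-r
  P=cv2.resize(I[v0:v0+2*r,u0:u0+2*r],None,fx=s,fy=s,interpolation=cv2.INTER_CUBIC)
  bg=np.median(np.vstack([P[:6].reshape(-1,3),P[-6:].reshape(-1,3)]),0)
  m=(np.abs(P.astype(int)-bg).max(2)>60).astype(np.uint8)
  cn=[c for c in cv2.findContours(m,0,2)[0] if cv2.contourArea(c)>20*s]
  if not cn:print(fn,'none');return
  c=max(cn,key=cv2.contourArea)
  W=np.array([onz(d,u0+(p[0]+.5)/s-.5,v0+(p[1]+.5)/s-.5,z)[:2] for p in c[:,0]],np.float32)
  R=cv2.minAreaRect(W);print(fn,R)
E
python3 - <<'E'
from yaw import *
a=cap('top','top16');b=cap('side','side16')
cube('pics/top0.png',a,421,149);cube('pics/top14.png',a,420.7,148.6)
p=proj(b,[646.5,-270.5,15]);print(p)
for f in('side0','side11','side16'):cube('pics/%s.png'%f,b,*p)
cube('pics/top15.png',a,270.5,206.7);cube('pics/top15.png',a,247.1,222.8)
A=cv2.imread('pics/side16.png');u,v=p.astype(int)
f=lambda I,u,v:cv2.resize(I[v-16:v+16,u-16:u+16],(256,256),interpolation=cv2.INTER_CUBIC)
cv2.imwrite('pics/c16.png',np.hstack([f(cv2.imread('pics/top0.png'),421,149),f(A,u,v),f(cv2.imread('pics/top15.png'),259,214)]))
E
```

```text
pics/top0.png ((644.2208862304688, -269.8031311035156), (29.588712692260742, 24.036300659179688), 3.665409803390503)
pics/top14.png ((644.236328125, -269.80645751953125), (29.611492156982422, 24.010629653930664), 3.800210475921631)
[337.4 157. ]
pics/side0.png ((637.1027221679688, -257.5108947753906), (26.147907257080078, 50.77977752685547), 38.30316162109375)
pics/side11.png ((637.3184204101562, -257.34649658203125), (26.690258026123047, 50.808780670166016), 38.30355453491211)
pics/side16.png ((635.4577026367188, -256.7789611816406), (25.577125549316406, 49.67674255371094), 38.28795623779297)
pics/top15.png ((477.7668151855469, 143.29954528808594), (23.600976943969727, 24.664459228515625), 72.61212158203125)
pics/top15.png ((433.2242126464844, 205.5270233154297), (21.949087142944336, 24.54374885559082), 67.9234390258789)
```

View pics/c16.png

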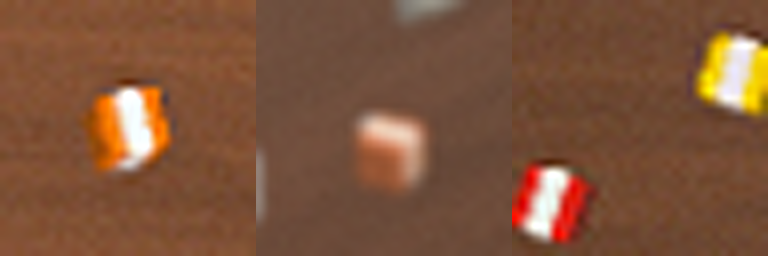

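>>> {"name": "servo_tool", "arguments": {
  "linear": [
    [0,0,0],
    [0,0,0],
    [0,0,0],
    [0,0,0.08],
    [0,0,0.1],
    [0,0,0.1],
    [0,0,0.1],
    [0,0,0.02]
  ],
  "spin": [-0.085,-0.085,-0.086,0,0,0,0,0]
}}

```text
time: 68.95
tool_pos: [645.6, -270.0, 20.6]
tcp_rot: [-3.138, -0.002, 1.659]
contact_force: [-0.3, 0.2, -0.3]
grip_width: 36.5
finger_force: 0.0
```

>>> {"name": "servo_tool", "arguments": {
  "linear": [
    [0,0,0],
    [0,0,0],
    [0,0,0],
    [0,0,0],
    [0,0,0],
    [0,0,0],
    [0,0,0],
    [0,0,0]
  ],
  "spin": [0,0,0,0,0,0,0,0],
  "hand": -1
}}

```text
time: 69.95
tool_pos: [647.1, -270.8, 24.1]
tcp_rot: [3.14, 0.001, 1.659]
contact_force: [-0.3, 0.5, 4.9]
grip_width: 22.3
finger_force: 29.3
```

Run:
```python
from plan import *
s=plan([(647,-270.8,190,95,5),(495,357.6,190,29.8,19),(495,357.6,66,29.8,8)]);print(s)
```

```text
at [ 647.1 -270.8   24.1] 95.06 rp [1.7994e+02 5.0000e-02] w 22.3 t 69.95
[[0.0,0.0,-0.166],[0.0,0.0,-0.166],[0.0,0.0,-0.166],[0.0,0.0,-0.166],[0.0,0.0,-0.165],[0.168,-0.026,0.0],[0.166,-0.036,0.0],[0.164,-0.045,0.0]] [0.0,0.0,0.0,0.0,0.001,0.038,0.038,0.038]
[[0.161,-0.055,0.0],[0.157,-0.065,0.0],[0.153,-0.074,0.0],[0.149,-0.083,0.0],[0.143,-0.092,0.0],[0.138,-0.1,0.0],[0.132,-0.108,0.0],[0.125,-0.116,0.0]] [0.038,0.038,0.038,0.038,0.038,0.038,0.038,0.038]
[[0.118,-0.123,0.0],[0.11,-0.13,0.0],[0.102,-0.136,0.0],[0.094,-0.142,0.0],[0.085,-0.147,0.0],[0.076,-0.152,0.0],[0.067,-0.156,0.0],[0.058,-0.16,0.0]] [0.038,0.038,0.038,0.038,0.039,0.038,0.039,0.038]
[[0.0,0.0,0.077],[0.0,0.0,0.078],[0.0,0.0,0.077],[0.0,0.0,0.078],[0.0,0.0,0.077],[0.0,0.0,0.078],[0.0,0.0,0.077],[0.0,0.0,0.078]] [0.0,0.0,0.0,0.0,0.0,0.0,0.0,0.0]
(array([494.97249902, 357.6288733 ,  65.9446739 ]), np.float64(29.809699993087023))
```

>>> {"name": "servo_tool", "arguments": {
  "linear": [
    [0,0,-0.166],
    [0,0,-0.166],
    [0,0,-0.166],
    [0,0,-0.166],
    [0,0,-0.165],
    [0.168,-0.026,0],
    [0.166,-0.036,0],
    [0.164,-0.045,0]
  ],
  "spin": [0,0,0,0,0,0.038,0.038,0.038]
}}

```text
time: 70.95
tool_pos: [621.8, -170.5, 188.6]
tcp_rot: [-3.141, -0.0, 1.478]
contact_force: [-0.1, -1.0, 0.1]
grip_width: 22.0
finger_force: 29.3
```

>>> {"name": "servo_tool", "arguments": {
  "linear": [
    [0.161,-0.055,0],
    [0.157,-0.065,0],
    [0.153,-0.074,0],
    [0.149,-0.083,0],
    [0.143,-0.092,0],
    [0.138,-0.1,0],
    [0.132,-0.108,0],
    [0.125,-0.116,0]
  ],
  "spin": [0.038,0.038,0.038,0.038,0.038,0.038,0.038,0.038]
}}

```text
time: 71.95
tool_pos: [557.2, 94.2, 188.7]
tcp_rot: [-3.141, 0.0, 1.0]
contact_force: [-0.1, 1.0, 0.1]
grip_width: 22.3
finger_force: 29.3
```

>>> {"name": "servo_tool", "arguments": {
  "linear": [
    [0.118,-0.123,0],
    [0.11,-0.13,0],
    [0.102,-0.136,0],
    [0.094,-0.142,0],
    [0.085,-0.147,0],
    [0.076,-0.152,0],
    [0.067,-0.156,0],
    [0.058,-0.16,0]
  ],
  "spin": [0.038,0.038,0.038,0.038,0.039,0.038,0.039,0.038]
}}

```text
time: 72.95
tool_pos: [493.0, 358.6, 188.6]
tcp_rot: [3.141, 0.001, 0.52]
contact_force: [0.9, -0.2, -0.0]
grip_width: 22.2
finger_force: 29.3
```

```bash
python3 plan.py 495 357.6 66 29.8 8
```

```text
at [493.  358.6 188.6] 29.79 rp [1.7999e+02 5.0000e-02] w 22.2 t 72.95
[[0.001,0.001,0.077],[0.001,0.001,0.077],[0.001,0.001,0.077],[0.001,0.001,0.076],[0.001,0.001,0.077],[0.0,0.001,0.076],[0.001,0.002,0.077],[0.0,0.001,0.076]] [-0.0,-0.0,-0.0,-0.0,-0.0,-0.0,-0.0,-0.0]
```

>>> {"name": "servo_tool", "arguments": {
  "linear": [
    [-0.01,0.11,0.03],
    [0,0,0.09],
    [0,0,0.1],
    [0,0,0.1],
    [0,0,0.1],
    [0,0,0.1],
    [0,0,0.08],
    [0,0,0.01]
  ],
  "spin": [0,0,0,0,0,0,0,0]
}}

```text
time: 73.95
tool_pos: [502.4, 336.5, 65.7]
tcp_rot: [3.142, 0.003, 0.521]
contact_force: [-0.8, 0.2, 0.6]
grip_width: 22.6
finger_force: 29.3
```

>>> {"name": "servo_tool", "arguments": {
  "linear": [
    [0,0,0],
    [0,0,0],
    [0,0,0],
    [0,0,0],
    [0,0,-0.1],
    [0,0,-0.15],
    [0,0,-0.15],
    [0,0,0]
  ],
  "spin": [0,0,0,0,0,0,0,0],
  "hand": -0.2
}}

```text
time: 74.95
tool_pos: [504.1, 338.3, 149.7]
tcp_rot: [3.141, -0.005, 0.522]
contact_force: [-0.4, 0.0, 0.3]
grip_width: 36.6
finger_force: 0.0
```

```bash
python3 plan.py 433.5 205.8 100 -20 8 433.5 205.8 22 -20 8
```

```text
at [504.1 338.3 149.7] 29.91 rp [179.98  -0.31] w 36.6 t 74.95
[[-0.08,0.05,0.031],[-0.074,0.058,0.031],[-0.067,0.066,0.031],[-0.059,0.072,0.031],[-0.051,0.079,0.031],[-0.042,0.084,0.031],[-0.033,0.088,0.031],[-0.023,0.09,0.031]] [0.069,0.069,0.069,0.07,0.069,0.07,0.069,0.07]
[[0.0,0.0,0.049],[0.0,0.0,0.049],[0.0,0.0,0.049],[0.0,0.0,0.049],[0.0,0.0,0.049],[0.0,0.0,0.048],[0.0,0.0,0.049],[0.0,0.0,0.048]] [-0.0,-0.0,-0.0,-0.0,-0.0,-0.0,-0.0,-0.0]
```

>>> {"name": "servo_tool", "arguments": {
  "linear": [
    [-0.08,0.05,0.031],
    [-0.074,0.058,0.031],
    [-0.067,0.066,0.031],
    [-0.059,0.072,0.031],
    [-0.051,0.079,0.031],
    [-0.042,0.084,0.031],
    [-0.033,0.088,0.031],
    [-0.023,0.09,0.031]
  ],
  "spin": [0.069,0.069,0.069,0.07,0.069,0.07,0.069,0.07]
}}

```text
time: 75.95
tool_pos: [431.3, 204.4, 96.3]
tcp_rot: [3.141, 0.001, -0.353]
contact_force: [0.4, 0.2, -1.0]
grip_width: 36.7
finger_force: 0.0
```

```bash
python3 plan.py 433.5 205.8 22 -20 8
```

```text
at [431.3 204.4  96.3] -20.25 rp [1.7994e+02 7.0000e-02] w 36.7 t 75.95
[[0.001,-0.001,0.046],[0.001,-0.001,0.047],[0.001,-0.001,0.046],[0.001,-0.001,0.047],[0.001,-0.002,0.046],[0.001,-0.001,0.047],[0.001,-0.002,0.046],[0.001,-0.001,0.047]] [-0.0,-0.0,-0.0,-0.001,-0.0,-0.001,-0.0,-0.001]
```

>>> {"name": "servo_tool", "arguments": {
  "linear": [
    [0.001,-0.001,0.052],
    [0.001,-0.001,0.052],
    [0.001,-0.001,0.052],
    [0.001,-0.001,0.052],
    [0.001,-0.002,0.052],
    [0.001,-0.001,0.052],
    [0.001,-0.002,0.052],
    [0,0,0]
  ],
  "spin": [0,0,0,0,0,0,0,0]
}}

```text
time: 76.95
tool_pos: [433.8, 206.1, 23.9]
tcp_rot: [3.14, 0.001, -0.35]
contact_force: [0.0, -0.6, -0.9]
grip_width: 36.5
finger_force: 0.0
```

>>> {"name": "servo_tool", "arguments": {
  "linear": [
    [0,0,0],
    [0,0,0],
    [0,0,0],
    [0,0,0],
    [0,0,0],
    [0,0,0],
    [0,0,0],
    [0,0,0]
  ],
  "spin": [0,0,0,0,0,0,0,0],
  "hand": -1
}}

```text
time: 77.95
tool_pos: [434.5, 206.4, 25.0]
tcp_rot: [-3.141, -0.001, -0.35]
contact_force: [-0.5, -0.2, 5.3]
grip_width: 21.4
finger_force: 29.9
```

Run:
```python
from plan import *
# drop at basket (24,-5): far side
c,s=np.cos(np.radians(29.8)),np.sin(np.radians(29.8))
D=lambda x,y:(520+c*x-s*y,354.5+s*x+c*y)
print(D(22,12),D(-24,25))
o=monitor.get_obs();p=o['tool_pos']
plan([(p[0],p[1],110,-20,2),(*D(22,12),120,29.8,8),(*D(22,12),66,29.8,6)])
```

```text
(np.float64(533.1271524417857), np.float64(375.84661258303333)) (np.float64(486.74928009345683), np.float64(364.2667612695619))
at [434.5 206.4  25. ] -20.05 rp [-1.7998e+02 -4.0000e-02] w 21.4 t 77.95
[[0.0,0.0,-0.212],[0.0,0.0,-0.213],[0.022,-0.121,-0.006],[0.035,-0.117,-0.006],[0.047,-0.113,-0.006],[0.059,-0.107,-0.006],[0.07,-0.1,-0.006],[0.081,-0.092,-0.007]] [-0.0,-0.001,-0.069,-0.069,-0.069,-0.069,-0.069,-0.069]
[[0.091,-0.083,-0.006],[0.099,-0.073,-0.007],[0.0,0.0,0.045],[0.0,0.0,0.045],[0.0,0.0,0.045],[0.0,0.0,0.045],[0.0,0.0,0.045],[0.0,0.0,0.045]] [-0.069,-0.07,0.0,0.0,0.0,0.0,0.0,0.0]
```

>>> {"name": "servo_tool", "arguments": {
  "linear": [
    [0,0,-0.212],
    [0,0,-0.213],
    [0.022,-0.121,-0.006],
    [0.035,-0.117,-0.006],
    [0.047,-0.113,-0.006],
    [0.059,-0.107,-0.006],
    [0.07,-0.1,-0.006],
    [0.081,-0.092,-0.007]
  ],
  "spin": [0,0,-0.069,-0.069,-0.069,-0.069,-0.069,-0.069]
}}

```text
time: 78.95
tool_pos: [508.4, 333.6, 116.5]
tcp_rot: [3.141, 0.001, 0.304]
contact_force: [0.1, 0.5, 0.7]
grip_width: 21.7
finger_force: 29.9
```

>>> {"name": "servo_tool", "arguments": {
  "linear": [
    [0.091,-0.083,-0.006],
    [0.099,-0.073,-0.007],
    [0,0,0],
    [0,0,0],
    [0,0,0],
    [0,0,0],
    [0,0,0],
    [0,0,0]
  ],
  "spin": [-0.069,-0.07,0,0,0,0,0,0]
}}

```text
time: 79.95
tool_pos: [533.2, 375.4, 119.7]
tcp_rot: [3.141, 0.0, 0.518]
contact_force: [-0.5, -0.3, -0.4]
grip_width: 21.6
finger_force: 29.9
```

```bash
python3 plan.py 533.1 375.8 66 29.8 8
```

```text
at [533.2 375.4 119.7] 29.7 rp [179.99   0.  ] w 21.6 t 79.95
[[0.0,0.0,0.034],[0.0,0.0,0.034],[0.0,0.0,0.033],[0.0,0.0,0.034],[0.0,0.0,0.033],[0.0,-0.001,0.034],[0.0,0.0,0.033],[0.0,-0.001,0.034]] [-0.0,-0.0,-0.0,-0.0,-0.0,-0.0,-0.001,-0.0]
```

>>> {"name": "servo_tool", "arguments": {
  "linear": [
    [0,0,0.05],
    [0,0,0.05],
    [0,0,0.05],
    [0,0,0.05],
    [0,0,0.05],
    [0,0,0.02],
    [0,0,0],
    [0,0,0]
  ],
  "spin": [0,0,0,0,0,0,0,0]
}}

```text
time: 80.95
tool_pos: [533.5, 375.7, 66.1]
tcp_rot: [3.142, -0.001, 0.519]
contact_force: [-0.4, -0.1, -0.3]
grip_width: 21.8
finger_force: 29.9
```

>>> {"name": "servo_tool", "arguments": {
  "linear": [
    [0,0,0],
    [0,0,0],
    [0,0,0],
    [0,0,0],
    [0,0,-0.1],
    [0,0,-0.15],
    [0,0,-0.15],
    [0,0,0]
  ],
  "spin": [0,0,0,0,0,0,0,0],
  "hand": -0.2
}}

```text
time: 81.95
tool_pos: [534.5, 376.3, 148.5]
tcp_rot: [3.141, -0.006, 0.519]
contact_force: [0.5, -0.6, 0.1]
grip_width: 36.6
finger_force: 0.0
```

```bash
python3 sw.py top17; python3 plan.py 478 144 110 -17 8 478 144 110 -17 8
```

```text
top [270.6 206.8] [266 202  10  10  74] hue 27.5 w [478.  144.4  15. ] rect [8.7 8.5] 14.0
[532.9 375.4 145.1] 29.719146880839087 82.05
at [532.9 375.4 145.1] 29.72 rp [1.7999e+02 3.0000e-02] w 36.7 t 82.05
[[-0.102,0.109,0.022],[-0.09,0.118,0.022],[-0.077,0.127,0.022],[-0.064,0.134,0.022],[-0.05,0.14,0.022],[-0.036,0.144,0.022],[-0.02,0.147,0.022],[-0.006,0.149,0.022]] [0.065,0.065,0.065,0.065,0.065,0.065,0.065,0.064]
[[0.0,0.0,0.0],[0.0,0.0,0.0],[0.0,0.0,0.0],[0.0,0.0,0.0],[0.0,0.0,0.0],[0.0,0.0,0.0],[0.0,0.0,0.0],[0.0,0.0,0.0]] [0.0,0.0,0.0,0.0,0.0,0.0,0.0,0.0]
```

>>> {"name": "servo_tool", "arguments": {
  "linear": [
    [-0.102,0.109,0.022],
    [-0.09,0.118,0.022],
    [-0.077,0.127,0.022],
    [-0.064,0.134,0.022],
    [-0.05,0.14,0.022],
    [-0.036,0.144,0.022],
    [-0.02,0.147,0.022],
    [-0.006,0.149,0.022]
  ],
  "spin": [0.065,0.065,0.065,0.065,0.065,0.065,0.065,0.064]
}}

```text
time: 83.05
tool_pos: [477.0, 143.1, 109.0]
tcp_rot: [3.14, 0.002, -0.3]
contact_force: [-0.3, -0.2, -0.5]
grip_width: 36.8
finger_force: 0.0
```

```bash
python3 plan.py 478 144 24 -17 7
```

```text
at [477.  143.1 109. ] -17.18 rp [1.7993e+02 1.4000e-01] w 36.8 t 83.05
[[0.001,-0.001,0.061],[0.0,-0.001,0.061],[0.001,-0.001,0.061],[0.0,-0.001,0.06],[0.001,-0.001,0.061],[0.0,0.0,0.06],[0.001,-0.001,0.061]] [-0.0,-0.0,-0.0,-0.0,-0.001,-0.0,-0.001]
```

>>> {"name": "servo_tool", "arguments": {
  "linear": [
    [0,0,0.061],
    [0,0,0.061],
    [0,0,0.061],
    [0,0,0.061],
    [0,0,0.061],
    [0,0,0.061],
    [0,0,0.061],
    [0,0,0]
  ],
  "spin": [0,0,0,0,0,0,0,0]
}}

```text
time: 84.05
tool_pos: [477.6, 144.0, 24.1]
tcp_rot: [3.141, 0.002, -0.297]
contact_force: [0.4, 0.2, -1.3]
grip_width: 37.1
finger_force: 0.0
```

>>> {"name": "servo_tool", "arguments": {
  "linear": [
    [0,0,0],
    [0,0,0],
    [0,0,0],
    [0,0,0],
    [0,0,0],
    [0,0,0],
    [0,0,0],
    [0,0,0]
  ],
  "spin": [0,0,0,0,0,0,0,0],
  "hand": -1
}}

```text
time: 85.05
tool_pos: [478.6, 144.2, 25.5]
tcp_rot: [-3.141, -0.001, -0.297]
contact_force: [0.1, -0.0, 6.1]
grip_width: 21.6
finger_force: 29.9
```

```bash
python3 sw.py top18
python3 - <<'E'
from plan import *
# sweets in the basket (colour blobs on floor height) 
p=monitor.get_obs()['tool_pos']
plan([(p[0],p[1],120,-17,2),(486.7,364.3,130,29.8,14)])
E
```

```text
top [249.6 159.3] [238 154  24  11 183] hue 14.0 w [610.7 206.8  15. ] rect [10. 23.] 90.0
[478.6 144.2  25.5] -16.988278642030874 85.15
at [478.6 144.2  25.5] -16.99 rp [-1.7998e+02 -5.0000e-02] w 21.6 t 85.15
[[0.0,0.0,-0.236],[0.0,0.0,-0.236],[-0.02,-0.076,-0.004],[-0.016,-0.077,-0.004],[-0.011,-0.078,-0.004],[-0.007,-0.078,-0.003],[-0.002,-0.079,-0.004],[0.002,-0.079,-0.003]] [0.0,0.0,-0.037,-0.037,-0.037,-0.037,-0.037,-0.037]
[[0.007,-0.078,-0.004],[0.012,-0.078,-0.003],[0.016,-0.077,-0.004],[0.021,-0.076,-0.003],[0.025,-0.075,-0.004],[0.029,-0.073,-0.003],[0.033,-0.071,-0.004],[0.037,-0.069,-0.003]] [-0.037,-0.037,-0.037,-0.037,-0.037,-0.038,-0.037,-0.038]
```

Run:
```python
from plan import *
np.set_printoptions(precision=1,suppress=True)
a=cap('top');I=cv2.imread('pics/top18.png');hsv=cv2.cvtColor(I,cv2.COLOR_BGR2HSV);h,s,v=[hsv[...,i].astype(int) for i in range(3)]
c,sn=np.cos(np.radians(29.8)),np.sin(np.radians(29.8))
G=(h>45)&(h<95)
roi=np.zeros(h.shape,bool);roi[160:225,150:235]=1
for n,m in(('red',(s>150)&(v>120)&((h<8)|(h>172))),('or',(s>190)&(v>150)&(h>=8)&(h<18)),('yel',(s>120)&(v>120)&(h>19)&(h<33)),('wh',(s<70)&(v>170))):
  k,l,st,cc=cv2.connectedComponentsWithStats((m&roi).astype(np.uint8))
  for i in range(1,k):
    if st[i,4]>=6:
      d=onz(a,*cc[i],28)[:2]-[520,354.5];print(n,st[i,4],cc[i],'basket',[round(c*d[0]+sn*d[1],1),round(-sn*d[0]+c*d[1],1)])
g=(G&roi).astype(np.uint8);ys,xs=np.nonzero(cv2.morphologyEx(g,cv2.MORPH_OPEN,np.ones((2,2))))
d=np.array([onz(a,x,y,49)[:2] for x,y in zip(xs,ys)])-[520,354.5];X=c*d[:,0]+sn*d[:,1];Y=-sn*d[:,0]+c*d[:,1]
k=X>-48;print('green body',np.percentile(X[k],[.5,99.5]),np.percentile(Y[k],[.5,99.5]),'handle tip',np.percentile(X,.3), 'handle y',Y[X<-70].mean())
```

```text
red 89 [193.1 186.8] basket [np.float64(8.1), np.float64(-4.1)]
red 19 [181.3 185. ] basket [np.float64(28.3), np.float64(21.5)]
or 18 [197.7 193. ] basket [np.float64(-13.3), np.float64(-7.6)]
or 61 [178.7 198.2] basket [np.float64(-1.1), np.float64(43.6)]
or 27 [200.9 198.7] basket [np.float64(-31.4), np.float64(-8.0)]
yel 47 [187.3 192.7] basket [np.float64(1.1), np.float64(16.7)]
wh 33 [184.5 184.1] basket [np.float64(26.3), np.float64(13.0)]
wh 96 [218.8 189.9] basket [np.float64(-33.5), np.float64(-61.4)]
wh 170 [230.5 192.6] basket [np.float64(-55.8), np.float64(-85.6)]
wh 27 [198.7 195.4] basket [np.float64(-20.6), np.float64(-6.8)]
wh 10 [189.6 196.6] basket [np.float64(-11.4), np.float64(16.0)]
green body [-47.7  38.6] [-64.8  55.9] handle tip -72.16108531575541 handle y -2.6812438640057232
```

>>> {"name": "servo_tool", "arguments": {
  "linear": [
    [0,0,-0.236],
    [0,0,-0.236],
    [-0.02,-0.076,-0.004],
    [-0.016,-0.077,-0.004],
    [-0.011,-0.078,-0.004],
    [-0.007,-0.078,-0.003],
    [-0.002,-0.079,-0.004],
    [0.002,-0.079,-0.003]
  ],
  "spin": [0,0,-0.037,-0.037,-0.037,-0.037,-0.037,-0.037]
}}

```text
time: 86.2
tool_pos: [481.5, 239.7, 123.6]
tcp_rot: [3.141, 0.0, 0.056]
contact_force: [0.2, 0.0, 0.1]
grip_width: 21.6
finger_force: 29.9
```

>>> {"name": "servo_tool", "arguments": {
  "linear": [
    [0.007,-0.078,-0.004],
    [0.012,-0.078,-0.003],
    [0.016,-0.077,-0.004],
    [0.021,-0.076,-0.003],
    [0.025,-0.075,-0.004],
    [0.029,-0.073,-0.003],
    [0.033,-0.071,-0.004],
    [0.037,-0.069,-0.003]
  ],
  "spin": [-0.037,-0.037,-0.037,-0.037,-0.037,-0.038,-0.037,-0.038]
}}

```text
time: 87.2
tool_pos: [486.3, 365.3, 129.5]
tcp_rot: [3.142, -0.0, 0.524]
contact_force: [0.0, -0.7, -0.4]
grip_width: 21.8
finger_force: 29.9
```

```bash
python3 plan.py 489.3 360 68 29.8 7
```

```text
at [486.3 365.3 129.5] 30.03 rp [180.  -0.] w 21.8 t 87.2
[[0.0,0.004,0.044],[0.0,0.004,0.044],[0.0,0.005,0.044],[0.0,0.004,0.044],[0.0,0.005,0.044],[0.0,0.004,0.044],[0.0,0.005,0.044]] [0.0,0.0,0.001,0.0,0.001,0.0,0.001]
```

>>> {"name": "servo_tool", "arguments": {
  "linear": [
    [0,0.015,0.02],
    [0,0.015,0.04],
    [0,0,0.05],
    [0,0,0.05],
    [0,0,0.05],
    [0,0,0.05],
    [0,0,0.045],
    [0,0,0]
  ],
  "spin": [0,0,0,0,0,0,0,0]
}}

```text
time: 88.2
tool_pos: [488.8, 358.9, 67.5]
tcp_rot: [3.142, 0.002, 0.52]
contact_force: [-0.2, -0.3, 0.7]
grip_width: 21.7
finger_force: 29.9
```

>>> {"name": "servo_tool", "arguments": {
  "linear": [
    [0,0,0],
    [0,0,0],
    [0,0,0],
    [0,0,0],
    [0,0,-0.1],
    [0,0,-0.15],
    [0,0,-0.2],
    [0,0,-0.2]
  ],
  "spin": [0,0,0,0,0,0,0,0],
  "hand": -0.4
}}

```text
time: 89.2
tool_pos: [489.1, 359.0, 199.7]
tcp_rot: [3.142, 0.0, 0.52]
contact_force: [-0.4, 0.6, -0.8]
grip_width: 27.7
finger_force: 0.0
```

>>> {"name": "servo_tool", "arguments": {
  "linear": [
    [-0.1,0.2,0],
    [-0.1,0.2,0],
    [-0.1,0.2,0],
    [-0.05,0.2,0],
    [0,0.1,0],
    [0,0,0],
    [0,0,0],
    [0,0,0]
  ],
  "spin": [0,0,0,0,0,0,0,0]
}}

```text
time: 90.2
tool_pos: [517.6, 169.3, 198.4]
tcp_rot: [-3.141, 0.0, 0.522]
contact_force: [0.4, 0.3, -0.7]
grip_width: 27.8
finger_force: 0.0
```

```bash
python3 sw.py top19
python3 - <<'E'
from plan import *
from seg import blobs
np.set_printoptions(precision=1,suppress=True)
a=cap('top');b=cap('side');I=cv2.imread('pics/top19.png');hsv=cv2.cvtColor(I,cv2.COLOR_BGR2HSV);h,s,v=[hsv[...,i].astype(int) for i in range(3)]
c,sn=np.cos(np.radians(29.8)),np.sin(np.radians(29.8))
roi=np.zeros(h.shape,bool);roi[160:225,150:235]=1
for n,m in(('red',(s>150)&(v>120)&((h<8)|(h>172))),('or',(s>190)&(v>150)&(h>=8)&(h<18)),('yel',(s>120)&(v>120)&(h>19)&(h<33)),('wh',(s<70)&(v>170))):
  k,l,st,cc=cv2.connectedComponentsWithStats((m&roi).astype(np.uint8))
  for i in range(1,k):
    if st[i,4]>=6:
      d=onz(a,*cc[i],28)[:2]-[520,354.5];print(n,st[i,4],cc[i],'basket',[round(c*d[0]+sn*d[1],1),round(-sn*d[0]+c*d[1],1)])
m=((h>45)&(h<95)&roi);ys,xs=np.nonzero(m)
print('green',len(xs),xs.min(),xs.max(),ys.min(),ys.max())
d=np.array([onz(a,x,y,49)[:2] for x,y in zip(xs,ys)])-[520,354.5];X=c*d[:,0]+sn*d[:,1];Y=-sn*d[:,0]+c*d[:,1]
print('X far',np.percentile(X,99.7),'Y',np.percentile(Y[X>-40],[.3,99.7]),'tip',X.min(),'handle Y',Y[X<-65].mean())
for n,lo,hi,r in(('blue',[105,150,80],[125,255,255],(390,140,490,260)),('brass',[18,100,80],[30,255,255],(390,170,490,250)),('gate',[3,200,150],[18,255,255],(232,145,260,175))):
  for q in blobs(I,lo,hi,r,15)[1]:print(n,q[0],q[1],onz(a,*q[1],47 if n=='blue' else 19 if n=='brass' else 122),np.round(q[3][1],1),round(q[3][2],1))
E
```

```text
[517.7 169.  198.4] 29.891106606645458 90.3
red 70 [193.2 187.7] basket [np.float64(5.8), np.float64(-3.5)]
or 13 [196.8 193.5] basket [np.float64(-13.5), np.float64(-4.9)]
or 24 [200.4 198.8] basket [np.float64(-31.1), np.float64(-6.7)]
yel 28 [189.  192.4] basket [np.float64(-0.1), np.float64(12.3)]
yel 27 [193.8 200.3] basket [np.float64(-26.0), np.float64(10.5)]
yel 19 [188.5 203.3] basket [np.float64(-26.3), np.float64(26.6)]
wh 28 [174.2 161.4] basket [np.float64(97.1), np.float64(9.5)]
wh 290 [222.8 179.5] basket [np.float64(-13.2), np.float64(-84.0)]
wh 6 [224.5 177.7] basket [np.float64(-11.0), np.float64(-90.2)]
wh 9 [186.8 187.3] basket [np.float64(15.2), np.float64(11.4)]
wh 33 [190.6 200.2] basket [np.float64(-21.6), np.float64(18.0)]
wh 21 [197.8 196. ] basket [np.float64(-20.7), np.float64(-4.2)]
wh 23 [173.6 217. ] basket [np.float64(-40.2), np.float64(78.0)]
green 259 165 232 170 207
X far 48.340247809248595 Y [-64.7  57. ] tip -65.29627247389375 handle Y -54.91677637985762
blue 267 [436.1 194.6] [ 511.  -298.5   47. ] [ 4.8 55.5] 79.2
brass 284 [441.8 221.5] [ 442.1 -319.9   19. ] [ 5.9 48.7] 79.5
```

>>> {"name": "servo_tool", "arguments": {
  "linear": [
    [-0.15,0.2,0],
    [-0.15,0.2,0],
    [-0.1,0.2,0],
    [0,0.2,0],
    [0,0.2,0],
    [0,0.2,0],
    [0,0.1,0],
    [0,0,0]
  ],
  "spin": [0,0,0,0,0,0,0,0]
}}

```text
time: 91.4
tool_pos: [577.9, -97.6, 198.1]
tcp_rot: [-3.141, 0.0, 0.519]
contact_force: [-0.2, 0.2, 0.4]
grip_width: 27.5
finger_force: 0.0
```

```bash
python3 sw.py top20
python3 - <<'E'
from plan import *
np.set_printoptions(precision=1,suppress=True)
c,sn=np.cos(np.radians(29.8)),np.sin(np.radians(29.8))
a=cap('top');I=a['frame'];hsv=cv2.cvtColor(I,cv2.COLOR_BGR2HSV);h,s,v=[hsv[...,i].astype(int) for i in range(3)]
roi=np.zeros(h.shape,bool);roi[160:230,150:240]=1
g=(h>45)&(h<95)&(s>40)&roi;ys,xs=np.nonzero(g)
d=np.array([onz(a,x,y,49)[:2] for x,y in zip(xs,ys)])-[520,354.5];X=c*d[:,0]+sn*d[:,1];Y=-sn*d[:,0]+c*d[:,1];k=X>-40
print('X far',np.percentile(X[k],99.7),'Y',np.percentile(Y[k],[.3,99.7]),'tip',X.min(),'handle Y',Y[X<-65].mean())
I0=cv2.imread('pics/top0.png');print(abs(I[215:300,365:405].astype(int)-I0[215:300,365:405]).mean(2)[20:].mean(), 'remote diff')
b=cap('side');g=disp(0,131);print(proj(a,[*g,122]))
m=((h<18)&(s>200)&(v>150));m[:,:232]=0;m[:,260:]=0;m[:145]=0;m[175:]=0;print('gate grip px',np.argwhere(m).mean(0)[::-1],'before 240.4,159.7')
I=b['frame'];hs=cv2.cvtColor(I,cv2.COLOR_BGR2HSV)
E
```

```text
top [178.9 198.4] [174 194  10  10  64] hue 15.0 w [498.9 396.1  15. ] rect [8.5 7.6] 63.4
[577.2 -96.1 198.3] 29.842723314918633 91.5
X far 42.38266578993235 Y [-63.2  57.2] tip -117.4989260786458 handle Y -2.046444966391546
38.4774358974359 remote diff
[240.2 159.3]
gate grip px [240.4 159.8] before 240.4,159.7
```

```bash
python3 -c "
from plant import workorder;print(workorder.close_job())"
```

```text
the job is handed in; nothing more can be done
None
```

The job is handed in at about 91 s of the 210 s allowed; `close_job()` returned no verdict.
- **Link and tool:** the link came free and now lies on the tan leather mat, with the tool upright beside it.
- **Gate:** drawn to about 96–97 mm by the arm's readings; the three lanes nearest the spring bar emptied, the other two kept theirs, and it is shut again.
- **Basket:** about 3 mm from the middle of its cork mat, holding the three dropped sweets and the three loose ones I found, including the yellow one that got knocked aside.
- **Remote:** I never went near it, but the arm blocked the final check view of it.

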